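# Empty the rasp carousel for resharpening

## Robot

A 6-joint arm with a two-finger parallel gripper is mounted at the origin on the work surface. World frame = base frame: x ahead of the robot, y to its left, z up, the work surface at z = 0. Lengths are in m, angles in degrees, forces in N, time in s.
With the tool pointing down it reaches from about 0.25 to 0.725 m from the base axis. Payload 4 kg.
Tool frame: the origin (TCP) lies between the finger pads; the fingertips stand bot.tips_ahead ahead of it and the grasp point (between the pads) lies 3 mm ahead of it (bot.tips_ahead is the distance from the TCP to the fingertips, in m); z points along the fingers, y is the direction in which the jaws open and shut (so a half turn about z gives the same grasp; the last joint's range is limited). The gripper opens to 85 mm and grips with 20 to 120 N. Pads are 22 mm wide; open, the fingers measure 114 mm over their backs; the gripper's body (76 mm by 85 mm) begins 54 mm behind the grasp point. The pads swing forward as they close: fully open they stand 13 mm farther back than shut.
Start: joints at [71.219, 13.785, 0.286, 76.501, 0, 90], TCP at [0.161, 0.473, 0.253] pointing down, gripper open.
Joint ranges: [-155.79, 155.79], [-60.16, 107.12], [-62.33, 73.08], [-114, 123.19], [-81.49, 82.49], [-180, 180]. Speed limits (degrees/s): [159.86, 159.86, 180, 180, 180, 180].

## Interface

Orientations are given as [roll, pitch, yaw] about the fixed x, y, z axes, in that order (R = Rz(yaw) Ry(pitch) Rx(roll)).
In Python, from workcell import bot, grab_frame gives the robot as it stands.
- The arm moves only by the tool step_arm, never from a script. Its argument "targets" is a list that holds one entry, the list of rows, each a list of 7 numbers: the opening, from 0 (shut) to 1 (fully open), then the shift along the tool's x, y, z in m, then the turn, a rotation vector about the tool's x, y, z in rad. In form: [[[fingers, dx, dy, dz, ax, ay, az], ...]]. A call has 1 to 20 rows; each row shifts and turns the commanded pose from where the row before left it, along the tool's axes as they then stand; what a row does not reach is not made up. A row lasts 1/10 s, in which the tool goes at most 50 mm and 8.59 degrees, less where a joint would pass 70% of its speed; a pose out of reach is approached as far as the arm can. A call is refused whole if a number of a shift passes 0.05 or a number of a turn 0.15, either way. A call with a gripper value outside its range is refused whole. The fingers move at their own pace and stop on an object; "squeeze" is the grip in N (left out, the last holds). Time passes only in rows, so rows that do not move let the fingers close. It gives the time, the measured TCP pose, the force and the opening at its end, in the units of the state.
- bot.get_state(): the state, without advancing time (a new reading comes with each control period).
- grab_frame(name): name is "scene" or "top"; returns a dict with "color" (400x640x3 uint8, red, green, blue), "intrinsics" (3x3 intrinsics, pixels), "rvec" (rotation vector, rad) and "tvec" (3), from world to camera coordinates, as OpenCV has them. Camera axes: x right, y down, z forward; pixel columns grow to the right and rows downward; lengths in m; the calibration is good to about 2 mm. A picture is of the moment at which its call begins. There is no depth.
- bot.hand_in(): hands the job in, once; it reports no verdict.
The state is a dict: "t": time; "q": joint angles; "qvel": joint speeds; "joint_torque": joint torques, N m; "ee_pos": TCP position; "eef_rot": TCP orientation; "force": force on the tool from outside, world axes, zero at the start; "wrist_torque": the same for the moment, N m; "gripper_width": opening from 0.0 (shut) to 1.0 (fully open).
Only numpy, scipy, OpenCV 4.12 (cv2) and the standard library are available. Lean on these libraries where they do the work, as an engineer would, in place of code of your own. Each camera call takes 0.05 s, during which the arm holds its last target.

## Task

The rasps are going out to be resharpened: lay every one of them flat in the plywood tray - those held in the revolving stand and the one lying on the bench - together with the stand's lock pin. Pull the lock pin first so that the carousel can turn; then bring each rasp round to the opening in the guard rail and draw it straight out of its sleeve without forcing or bending it. Leave the jar, the mallet and the wood offcut where they are.

Things in the scene. Friction and masses are not known exactly. Their poses are not given: they have to be found in the camera images.
- stand: Fixed stand: grey base disc 300 mm across, 8 mm thick. Origin under its centre, on the carousel's upright axis. A guard rail (8 mm bar, 50 mm high, on a circle of radius 138 mm) stops rasps from being pulled out except at an opening about 90 mm wide centred on the stand's -x direction. A post at its +y side carries the lock-pin sleeve over the carousel.
- gap (a point): Point 95 mm from the axis on the stand's -x side, 50 mm high, in line with the middle of the opening: a rasp's handle centre is here when it is lined up. Within 5 degrees is good; draw it level along its own axis, on the line from the carousel's axis through its handle. The sleeve here at the start and the one opposite are empty.
- carousel (a joint): Angle of the carousel on the stand (rad), 0 at the start, positive counter-clockwise from above; turns freely either way, any number of turns. Stiff (about 0.1 N m), stays where left; the lock pin holds it until drawn. A plywood platter (top 20 mm high) with a six-sided drum (top 77 mm high) that has a level radial sleeve every 60 degrees: axes 50 mm high, bores 14 mm wide, 40 mm deep, mouths 60 mm from the axis.
- knob (a point): Centre of the black bar grip on the carousel's hub, 102 mm high, for turning it: 60 mm long, 16 mm thick, 30 mm tall. The bar lies along this point's x axis, which turns with the carousel and equals the stand's x axis at angle 0.
- pin_sleeve (a point): Centre of the top mouth of the fixed upright sleeve of the lock pin, 110 mm from the axis on the stand's +y side, 102 mm high. The sleeve is 33 mm long with a 14 mm bore; its block is 34 mm square.
- lock_pin: Lock pin: black round head 24 mm in diameter and 36 mm tall on a steel shaft 12 mm in diameter and 72 mm long. Origin at the head's centre; z from tip to head. At the start it hangs upright in its sleeve by its head, its tip between two lugs of the carousel; draw it up by more than 72 mm to clear it. 70 g.
- pin_tip (a point): Tip of the lock pin's shaft, 90 mm below the head's centre.
- tray: Fixed plywood tray, 262 by 236 mm outside (x, y), walls 6 mm thick and 26 mm high, floor 6 mm thick. Origin at the centre of its underside. Big enough for all to lie side by side along its x direction.
- rasp_a: Rasp: round wooden handle 24 mm thick, 60 mm long; square steel collar 34 mm wide, 5 mm thick; round steel shank 12 mm thick, 40 mm long. Origin at the handle's centre; x along it from shank to handle end. 56 to 112 g. In a sleeve of the carousel at the start, handle outwards, pushed home; the handle's centre 95 mm from the axis, 50 mm high. May be absent.
- tip_a (a point): Tip of rasp_a's shank, 75 mm from the handle's centre on its -x side.
- rasp_b: Rasp: round wooden handle 24 mm thick, 60 mm long; square steel collar 34 mm wide, 5 mm thick; round steel shank 12 mm thick, 40 mm long. Origin at the handle's centre; x along it from shank to handle end. 56 to 112 g. In a sleeve of the carousel at the start, handle outwards, pushed home; the handle's centre 95 mm from the axis, 50 mm high. May be absent.
- tip_b (a point): Tip of rasp_b's shank, 75 mm from the handle's centre on its -x side.
- rasp_c: Rasp: round wooden handle 24 mm thick, 60 mm long; square steel collar 34 mm wide, 5 mm thick; round steel shank 12 mm thick, 40 mm long. Origin at the handle's centre; x along it from shank to handle end. 56 to 112 g. In a sleeve of the carousel at the start, handle outwards, pushed home; the handle's centre 95 mm from the axis, 50 mm high. May be absent.
- tip_c (a point): Tip of rasp_c's shank, 75 mm from the handle's centre on its -x side.
- rasp_d: Rasp: round wooden handle 24 mm thick, 60 mm long; square steel collar 34 mm wide, 5 mm thick; round steel shank 12 mm thick, 40 mm long. Origin at the handle's centre; x along it from shank to handle end. 56 to 112 g. In a sleeve of the carousel at the start, handle outwards, pushed home; the handle's centre 95 mm from the axis, 50 mm high. May be absent.
- tip_d (a point): Tip of rasp_d's shank, 75 mm from the handle's centre on its -x side.
- rasp_e: Rasp: round wooden handle 24 mm thick, 60 mm long; square steel collar 34 mm wide, 5 mm thick; round steel shank 12 mm thick, 40 mm long. Origin at the handle's centre; x along it from shank to handle end. 56 to 112 g. Lies loose on the bench at the start.
- tip_e (a point): Tip of rasp_e's shank, 75 mm from the handle's centre on its -x side.
- glue_jar: White jar, 68 mm across, 100 mm tall; bystander. Origin under its centre.
- mallet: Wooden mallet lying on the bench; bystander.
- offcut: Wood offcut 90 by 60 by 45 mm; bystander. Origin under its centre.

How it is judged:
By the outcome, as a careful person would: the job done as asked, in the order asked, and still so for the second after the job is handed in, with the robot touching nothing.
Of rasp_a, rasp_b, rasp_c, rasp_d only 2 to 3 are there at a start; the rules pass over those that are not, and their reading is None.
At some moment in a run one of rasp_e may be knocked a few centimetres aside while the robot is not near it.
Once in a run the grip may slacken for a moment while it holds something.
It also fails if it takes over 210 s, if anything falls off the work surface, if the arm or the gripper's body presses on something with over 40 N, if the wrist force passes 120 N, or if a joint passes its speed limit or range.

## Working session

There is one attempt and no reset: what is moved stays moved. The work goes in short steps, Python scripts to look and compute and a tool call to move; the robot and the scene stay as the last step left them, time stands still between calls to the robot, and variables do not carry over. Pictures are saved under pics/ and viewed, and the job is handed in when it is done.

Besides the shell and the picture viewer there is one more tool, called after "Emit:" as a command line: name --argument value ..., lists and objects as JSON in quotes. step_arm: Moves the arm, as the interface text tells. Its arguments: {"type":"object","properties":{"targets":{"type":"array"},"squeeze":{"type":"number"}},"required":["targets"]}

```bash
ls; mkdir -p pics; python3 - <<'E'
from workcell import bot, grab_frame
import cv2
print(bot.get_state()); print(bot.tips_ahead)
for n in("scene","top"):
    f=grab_frame(n); cv2.imwrite(f"pics/{n}0.png",f["color"][:,:,::-1]); print(n,f["intrinsics"],f["rvec"],f["tvec"])
E
```

```text
pics
{'t': 0.0, 'q': array([ 7.12183909e+01,  1.38310950e+01,  2.11721330e-01,  7.64990001e+01,
       -5.65836535e-04,  8.99986452e+01]), 'qvel': array([-0.03025516,  0.09865759, -0.0146426 ,  0.01728647,  0.00457116,
        0.06018979]), 'joint_torque': array([-1.27151266e-03, -3.72316968e+01,  2.52408564e+01,  1.68781599e-02,
       -1.45733711e-04,  3.28993579e-06]), 'ee_pos': array([0.16079533, 0.47282197, 0.25240923]), 'eef_rot': array([-1.79881626e+02,  5.63036311e-04,  1.61219747e+02]), 'force': array([-0.27387717,  0.0033918 , -1.08578201]), 'wrist_torque': array([-0.04723405, -0.02325917,  0.0485629 ]), 'gripper_width': 0.9968291688610229}
0.022
scene [[477.70569586   0.         322.35813712]
 [  0.         477.70569586 201.66602892]
 [  0.           0.           1.        ]] [ 1.59790617  2.14921026 -0.73329786] [ 0.12911001 -0.39965416  1.84918403]
top [[415.88145163   0.         324.31387661]
 [  0.         415.88145163 197.88001713]
 [  0.           0.           1.        ]] [ 2.20537468 -2.14509156  0.0536689 ] [0.03107659 0.6005366  1.09047191]
```

View pics/scene0.png

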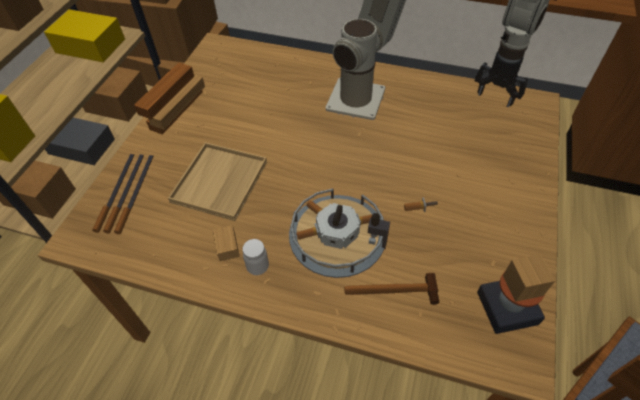

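View pics/top0.png

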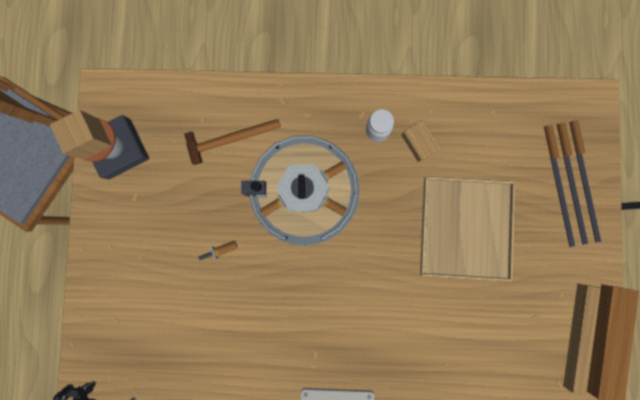

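The scene shows three rasps in the carousel. In the top view, the stand is at about (304,188), the pin head at (256,187), rasp e at (220,250) and the tray at (467,228).

```bash
cat > h.py <<'E'
from workcell import bot, grab_frame
import cv2, numpy as np
def cam(f):
    R,_=cv2.Rodrigues(np.array(f["rvec"],float)); t=np.array(f["tvec"],float).ravel(); return np.array(f["intrinsics"]),R,t
def ray(f,u,v):
    K,R,t=cam(f); d=R.T@np.linalg.solve(K,[u,v,1.]); return -R.T@t,d/np.linalg.norm(d)
def onz(f,u,v,z):
    o,d=ray(f,u,v); return o+d*(z-o[2])/d[2]
def proj(f,p):
    K,R,t=cam(f); c=K@(R@np.asarray(p,float)+t); return c[:2]/c[2]
def tri(f1,p1,f2,p2):
    o1,d1=ray(f1,*p1);o2,d2=ray(f2,*p2)
    A=np.stack([d1,-d2],1);s=np.linalg.lstsq(A,o2-o1,rcond=None)[0]
    a=o1+s[0]*d1;b=o2+s[1]*d2;return (a+b)/2,np.linalg.norm(a-b)
def crop(f,u0,v0,u1,v1,k,name):
    im=cv2.resize(f["color"][v0:v1,u0:u1,::-1],None,fx=k,fy=k,interpolation=cv2.INTER_CUBIC); cv2.imwrite("pics/"+name+".png",im)
E
python3 - <<'E'
from h import *
s=grab_frame("scene");t=grab_frame("top")
crop(t,190,125,370,260,4,"t1");crop(s,270,170,450,310,4,"s1");crop(t,410,165,530,290,4,"t2")
E
```

```text
(no output)
```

View pics/t1.png

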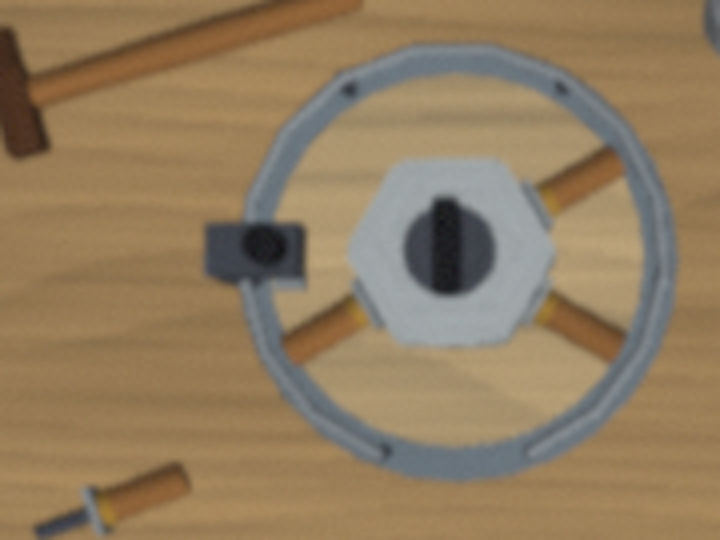

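View pics/s1.png

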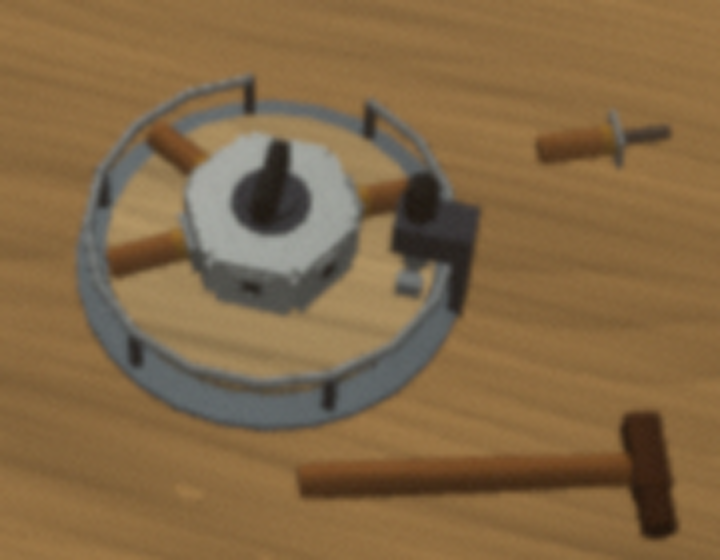

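View pics/t2.png

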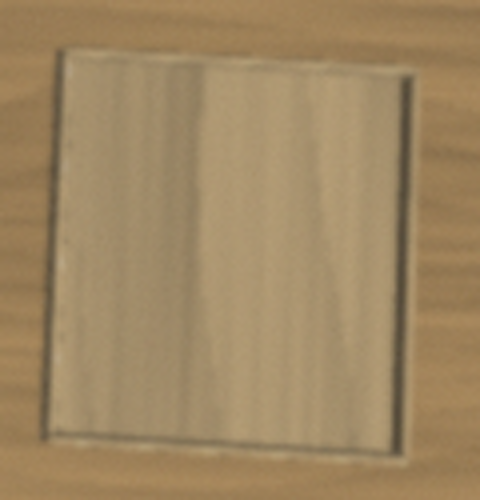

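```bash
python3 - <<'E'
from h import *
s=grab_frame("scene");t=grab_frame("top")
# disc outer boundary, top: greyish mask
for f,box,n in((t,(230,125,370,260),"top"),(s,(280,180,400,290),"scene")):
    u0,v0,u1,v1=box
    im=f["color"][v0:v1,u0:u1].astype(int); m=((im[...,2]-im[...,0])>-8).astype(np.uint8)
    c,_=cv2.findContours(m,cv2.RETR_EXTERNAL,cv2.CHAIN_APPROX_NONE); c=max(c,key=cv2.contourArea)
    h=cv2.convexHull(c)[:,0]+[u0,v0]
    P=np.array([onz(f,u,v,.008)[:2] for u,v in h])
    for it in range(6):
        A=np.c_[2*P,np.ones(len(P))]; x=np.linalg.lstsq(A,(P**2).sum(1),rcond=None)[0]; r=np.sqrt(x[2]+x[0]**2+x[1]**2)
        e=np.abs(np.linalg.norm(P-x[:2],axis=1)-r); P=P[e<max(.004,np.median(e)*2)]
    print(n,x[:2],r,len(P))
T=lambda x,y:(x/4+190,y/4+125); S=lambda x,y:(x/4+270,y/4+170)
print("pin head top",tri(t,T(265,244),s,S(424,184)))
print("knob far/near/ ends top: ",tri(t,T(446,200),s,S(280,143)),tri(t,T(446,292),s,S(270,220)))
print("drum hex centre", onz(t,*T(451,251),.077))
print("gap posts", [onz(t,*T(*p),.05) for p in((385,453),(530,453))],"other posts",[onz(t,*T(*p),.05) for p in((349,88),(562,88))])
print("rail gap scene",[onz(s,*S(*p),.058) for p in((250,78),(370,103))])
print("collar/handle far ends e: top",[onz(t,*T(*p),.017) for p in((183,478),(110,503),(40,532))])
print("handle end tri",tri(t,T(180,478),s,S(545,148)),"collar tri",tri(t,T(96,510),s,S(618,140)), "tip",tri(t,T(40,532),s,S(668,132)))
T2=lambda x,y:(x/4+410,y/4+165)
print("tray corners outer top z=.026",[onz(t,*T2(*p),.026)[:2] for p in((60,50),(414,72),(405,460),(43,440))])
K,R,tt=cam(t);print("topcam",-R.T@tt);K,R,tt=cam(s);print("scenecam",-R.T@tt)
E
```

```text
top [0.62176403 0.1051253 ] 0.1482058959983837 28
scene [0.59213209 0.09564407] 0.07261961524639814 26
pin head top (array([0.61532861, 0.21292858, 0.13224131]), np.float64(0.004524612444345418))
knob far/near/ ends top:  (array([0.63839757, 0.10689685, 0.17058498]), np.float64(0.016556552515159955)) (array([0.59934522, 0.10381602, 0.02002633]), np.float64(0.01069034325982831))
drum hex centre [0.61992597 0.10213435 0.077     ]
gap posts [array([0.48991902, 0.14274697, 0.05      ]), array([0.49263898, 0.04879439, 0.05      ])] other posts [array([0.72839573, 0.17483861, 0.05      ]), array([0.73183421, 0.03463584, 0.05      ])]
rail gap scene [array([0.50065431, 0.05329123, 0.058     ]), array([0.49829315, 0.15010525, 0.058     ])]
collar/handle far ends e: top [array([0.46839707, 0.28111767, 0.017     ]), array([0.45035239, 0.32940029, 0.017     ]), array([0.42972376, 0.3755167 , 0.017     ])]
handle end tri (array([0.46744312, 0.28634212, 0.01004426]), np.float64(0.0032770917419658314)) collar tri (array([0.44472821, 0.34098269, 0.01216603]), np.float64(0.0020938631637197284)) tip (array([0.42913912, 0.37719399, 0.01620294]), np.float64(0.0028845202178446336))
tray corners outer top z=.026 [array([ 0.66067254, -0.21856477]), array([ 0.65209582, -0.45169803]), array([ 0.39805076, -0.44503457]), array([ 0.40373521, -0.21042978])]
topcam [0.52163927 0.02328017 1.13052618]
scenecam [1.39885084 0.31772375 1.24021868]
```

```bash
python3 - <<'E'
from h import *
t=grab_frame("top");s=grab_frame("scene")
T=lambda x,y:(x/4+190,y/4+125); S=lambda x,y:(x/4+270,y/4+170)
im=t["color"][165:210,280:325].astype(int); m=(im.sum(2)<130).astype(np.uint8)
c,_=cv2.findContours(m,cv2.RETR_EXTERNAL,cv2.CHAIN_APPROX_NONE); c=max(c,key=cv2.contourArea)
(r)=cv2.minAreaRect(c); print(r, m.sum())
b=cv2.boxPoints(r)+[280,165]; print("knob corners z.117",[onz(t,u,v,.117)[:2].round(4) for u,v in b])
im=t["color"][170:205,240:275].astype(int)
print(im.sum(2)[8:28:2,2:32:2])
print("all posts",[onz(t,*T(*p),.05)[:2].round(4) for p in((385,453),(530,453),(349,88),(562,88))])
# hex corners
hx=[(403,160),(502,160),(553,253),(500,343),(402,343),(350,250)]
P=np.array([onz(t,*T(*p),.077)[:2] for p in hx]); print(P.mean(0),np.degrees(np.arctan2(*(P-P.mean(0)).T[::-1])))
# rasp axes directions
for a,b in (((618,155),(548,200)),((620,350),(548,308)),((290,355),(360,310))):
    p,q=onz(t,*T(*a),.05),onz(t,*T(*b),.05); print(p[:2],q[:2],np.degrees(np.arctan2(*(p-q)[1::-1])))
p,q=onz(t,*T(183,478),.014),onz(t,*T(40,532),.014);print("e dir",np.degrees(np.arctan2(*(p-q)[1::-1])),np.linalg.norm(p-q))
E
```

```text
((21.0, 21.5), (21.0, 6.0), 90.0) 139
knob corners z.117 [array([0.6448, 0.1117]), array([0.6452, 0.097 ]), array([0.5936, 0.0954]), array([0.5932, 0.11  ])]
[[368 366 370 372 354 392 351 347 382 438 443 439 445 433 443]
 [307 296 292 285 266 303 265 260 300 343 346 346 420 442 432]
 [217 212 209 212 188 127  99  95 133 187 202 176 321 440 435]
 [214 208 203 203 152  91  93  97  79 111 192 166 300 452 452]
 [220 207 205 205 149  79  97  99  96  82 170 166 313 463 459]
 [221 210 210 201 185 102 104  96  84  95 185 174 319 456 457]
 [218 203 208 210 201 174 132  99 108 152 201 179 326 471 472]
 [231 204 208 205 214 201 201 188 198 200 201 180 328 440 441]
 [289 227 186 180 223 208 175 239 280 272 275 271 318 434 439]
 [340 323 296 262 348 324 250 328 399 388 385 390 356 441 439]]
all posts [array([0.4899, 0.1427]), array([0.4926, 0.0488]), array([0.7284, 0.1748]), array([0.7318, 0.0346])]
[0.61976881 0.10174317] [  29.73516069  -27.07203743  -89.46568493 -150.48979932  153.43558528
   90.80558104]
[ 0.6884076  -0.00321268] [0.65759367 0.04175851] -55.58134177571736
[ 0.56086261 -0.00769897] [0.58688914 0.03978088] -118.729770053498
[0.55165473 0.2069545 ] [0.58224792 0.1623168 ] 124.42543887755781
e dir -67.72211407119757 0.1022885788420822
```

```bash
cat >> h.py <<'E'
from scipy.spatial.transform import Rotation as Ro
def plan(p,rpy,pre=None):
    """prints turn (rotvec in tool) then shift in the turned tool frame"""
    s=bot.get_state(); R0=Ro.from_euler('xyz',s["eef_rot"],degrees=True); R1=Ro.from_euler('xyz',rpy,degrees=True)
    rv=(R0.inv()*R1).as_rotvec(); d=R1.inv().apply(np.array(p)-s["ee_pos"])
    d0=R0.inv().apply(np.array(p)-s["ee_pos"])
    print("t",round(s["t"],1),"pos",s["ee_pos"].round(4),"rpy",s["eef_rot"].round(2),"F",s["force"].round(1),"w",round(s["gripper_width"],3))
    print("turn",rv.round(4),"then shift",d.round(4),"| shift if before turn",d0.round(4))
E
python3 -c "
from h import *
plan([.6157,.2129,.25],[180,0,182.5])"
```

```text
t 0.4 pos [0.1609 0.4733 0.2532] rpy [-179.98   -0.    161.22] F [-0.4  0.2  0.1] w 1.002
turn [-4.000e-04 -1.000e-04 -3.715e-01] then shift [-0.443  -0.28    0.0032] | shift if before turn [-0.5144 -0.1001  0.0032]
```

Emit:
step_arm --targets '[[[1,0,0,0,0,0,-0.124],[1,0,0,0,0,0,-0.124],[1,0,0,0,0,0,-0.124],[1,-0.026,-0.0164,0,0,0,0],[1,-0.026,-0.0164,0,0,0,0],[1,-0.026,-0.0164,0,0,0,0],[1,-0.026,-0.0164,0,0,0,0],[1,-0.026,-0.0164,0,0,0,0],[1,-0.026,-0.0164,0,0,0,0],[1,-0.026,-0.0164,0,0,0,0],[1,-0.026,-0.0164,0,0,0,0],[1,-0.026,-0.0164,0,0,0,0],[1,-0.026,-0.0164,0,0,0,0],[1,-0.026,-0.0164,0,0,0,0],[1,-0.026,-0.0164,0,0,0,0],[1,-0.026,-0.0164,0,0,0,0],[1,-0.026,-0.0164,0,0,0,0],[1,-0.026,-0.0164,0,0,0,0],[1,0,0,0,0,0,0],[1,0,0,0,0,0,0]]]' --squeeze 60

```text
t: 2.4
ee_pos: [0.5617, 0.2443, 0.2527]
eef_rot: [-180.0, -0.1, -177.5]
force: [-0.5, -0.3, -0.1]
gripper_width: 0.997
```

```bash
python3 -c "
from h import *
plan([.6157,.2129,.130],[180,0,182.5]);print(bot.get_state()['q'])
s=grab_frame('scene');crop(s,270,130,450,280,4,'s2')"
```

```text
t 2.4 pos [0.5617 0.2443 0.2527] rpy [-1.8000e+02 -7.0000e-02 -1.7755e+02] F [-0.5 -0.3 -0.1] w 0.997
turn [-0.     -0.0011 -0.0008] then shift [-0.0526 -0.0338  0.1227] | shift if before turn [-0.0528 -0.0337  0.1227]
[2.34994450e+01 2.70077390e+01 1.92963793e+01 8.23497926e+01
 2.31786165e-02 2.10480809e+01]
```

Emit:
step_arm --targets '[[[1,-0.0263,-0.0169,0,0,0,0],[1,-0.0263,-0.0169,0,0,0,0],[1,0,0,0.025,0,0,0],[1,0,0,0.025,0,0,0],[1,0,0,0.025,0,0,0],[1,0,0,0,0,0,0]]]'

```text
t: 3.05
ee_pos: [0.6121, 0.2136, 0.1742]
eef_rot: [-179.9, -0.5, -177.4]
force: [-0.7, -0.2, -0.5]
gripper_width: 1.002
```

```bash
python3 -c "
from h import *
plan([.6157,.2129,.130],[180,0,182.5])
s=grab_frame('scene');crop(s,300,130,450,250,5,'s3')
s=grab_frame('top');crop(s,200,130,350,250,5,'t3')"
```

```text
t 3.0 pos [0.6121 0.2136 0.1742] rpy [-179.87   -0.47 -177.37] F [-0.7 -0.2 -0.5] w 1.002
turn [-0.0022 -0.0082  0.0022] then shift [-0.0036 -0.0008  0.0442] | shift if before turn [-0.0039 -0.0007  0.0442]
```

View pics/s3.png

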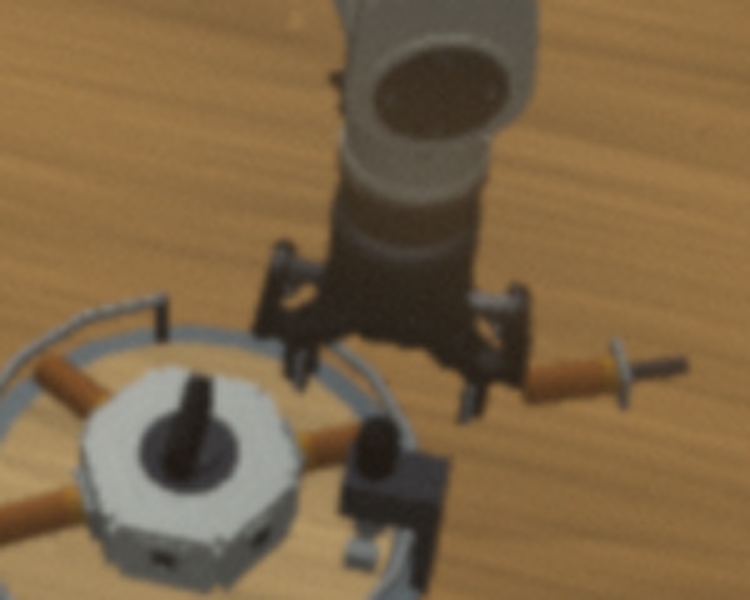

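View pics/t3.png

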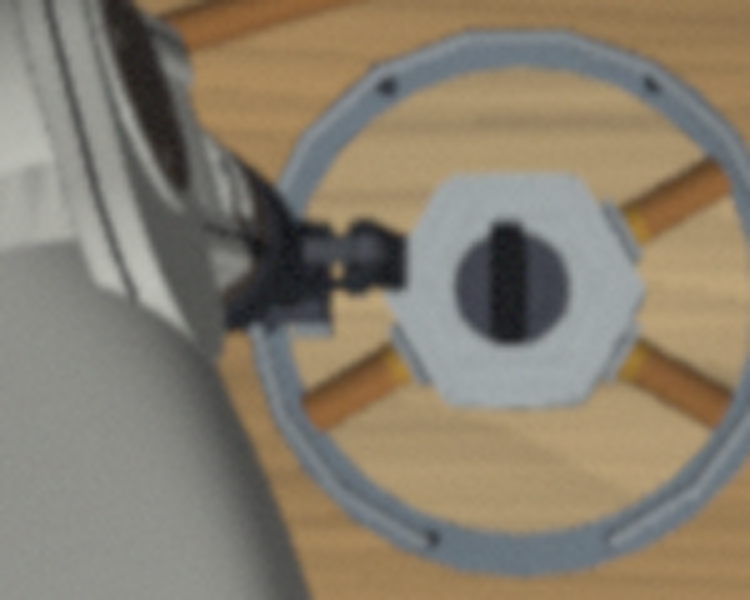

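```bash
python3 -c "
from h import *
s=grab_frame('scene')
for p in([.6121,.2136,.165],[.6157,.2129,.138],[.6157,.2129,.102]): print((proj(s,p)-[300,130])*5)"
```

```text
[382.69523743 392.24130279]
[376.53176028 425.1158885 ]
[372.10527982 461.25334548]
```

Emit:
step_arm --targets '[[[1,-0.0036,-0.0008,0.01,0,0,0],[1,0,0,0.015,0,0,0],[1,0,0,0.015,0,0,0],[1,0,0,0.003,0,0,0],[1,0,0,0,0,0,0]]]'

```text
t: 3.7
ee_pos: [0.6192, 0.2128, 0.1353]
eef_rot: [-180.0, -0.0, -177.5]
force: [0.2, -0.0, -0.4]
gripper_width: 1.0
```

```bash
python3 -c "
from h import *
plan([.6157,.2129,.130],[180,0,182.5])
s=grab_frame('scene');crop(s,300,130,450,250,5,'s4')"
```

```text
t 3.7 pos [0.6192 0.2128 0.1353] rpy [-1.8000e+02 -1.0000e-02 -1.7746e+02] F [ 0.2 -0.  -0.4] w 1.0
turn [-0.0001 -0.0002  0.0006] then shift [0.0035 0.0003 0.0053] | shift if before turn [0.0035 0.0003 0.0053]
```

View pics/s4.png

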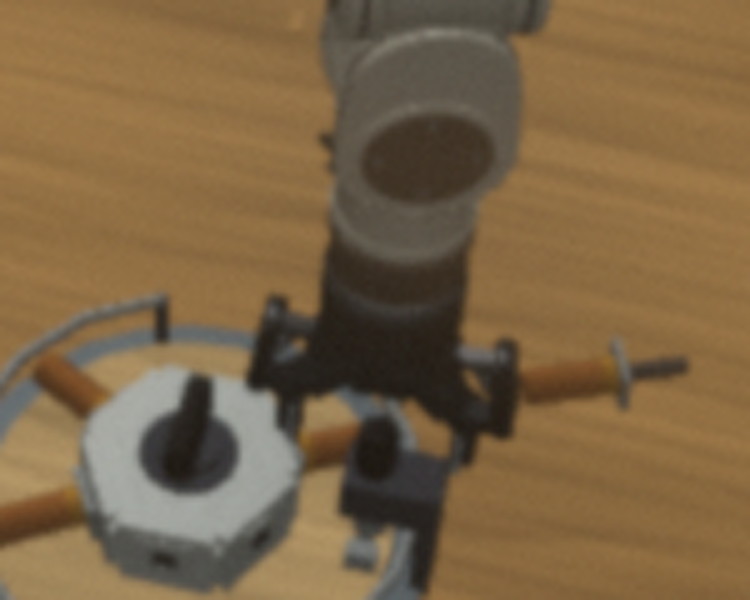

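Emit:
step_arm --targets '[[[1,0.0035,0.0003,0.005,0,0,0],[1,0,0,0,0,0,0],[0.25,0,0,0,0,0,0],[0.1,0,0,0,0,0,0],[0.1,0,0,0,0,0,0],[0.1,0,0,0,0,0,0],[0.1,0,0,0,0,0,0],[0.1,0,0,0,0,0,0],[0.1,0,0,0,0,0,0]]]'

```text
t: 4.65
ee_pos: [0.6159, 0.2131, 0.1307]
eef_rot: [180.0, 0.0, -177.5]
force: [0.4, 1.3, 1.7]
gripper_width: 0.262
```

```bash
python3 -c "
from h import *
plan([.6157,.2129,.130],[180,0,182.5])
s=grab_frame('scene');crop(s,300,130,450,250,5,'s5')"
```

```text
t 4.7 pos [0.6159 0.2131 0.1307] rpy [ 1.7998e+02  4.0000e-02 -1.7747e+02] F [0.4 1.3 1.7] w 0.262
turn [0.0003 0.0008 0.0006] then shift [ 0.0002 -0.0001  0.0007] | shift if before turn [ 0.0002 -0.0001  0.0007]
```

View pics/s5.png

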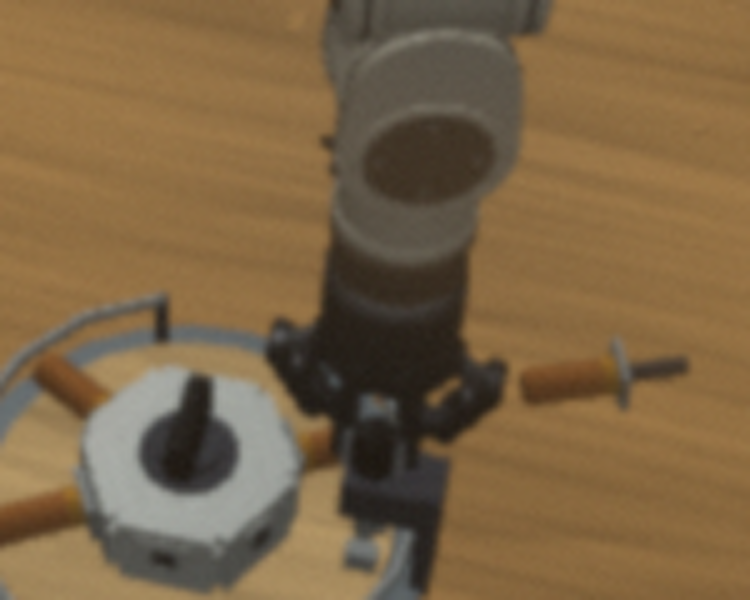

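Emit:
step_arm --targets '[[[0.1,0,0,-0.008,0,0,0],[0.1,0,0,-0.008,0,0,0],[0.1,0,0,-0.008,0,0,0],[0.1,0,0,-0.008,0,0,0],[0.1,0,0,-0.008,0,0,0],[0.1,0,0,-0.008,0,0,0],[0.1,0,0,-0.008,0,0,0],[0.1,0,0,-0.008,0,0,0],[0.1,0,0,-0.008,0,0,0],[0.1,0,0,-0.01,0,0,0],[0.1,0,0,-0.01,0,0,0],[0.1,0,0,-0.01,0,0,0],[0.1,0,0,-0.01,0,0,0],[0.1,0,0,-0.01,0,0,0],[0.1,0,0,0,0,0,0]]]'

```text
t: 6.2
ee_pos: [0.6165, 0.2132, 0.2546]
eef_rot: [179.9, 0.2, -177.5]
force: [0.1, -0.3, 0.5]
gripper_width: 0.263
```

```bash
python3 -c "
from h import *
plan([.5,-.25,.26],[180,0,178])
s=grab_frame('scene');crop(s,300,130,450,250,5,'s6')"
```

```text
t 6.2 pos [0.6165 0.2132 0.2546] rpy [ 179.94    0.2  -177.47] F [ 0.1 -0.3  0.5] w 0.263
turn [0.0011 0.0034 0.0791] then shift [ 0.1002 -0.467  -0.0054] | shift if before turn [ 0.1368 -0.4576 -0.0064]
```

View pics/s6.png

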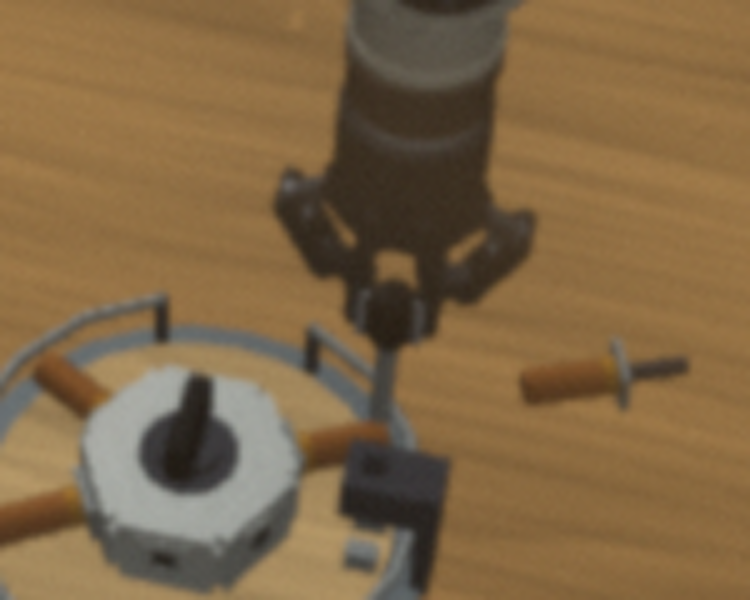

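Emit:
step_arm --targets '[[[0.1,0.0098,-0.0292,0,0,0,0],[0.1,0.0098,-0.0292,0,0,0,0],[0.1,0.0098,-0.0292,0,0,0,0],[0.1,0.0098,-0.0292,0,0,0,0],[0.1,0.0098,-0.0292,0,0,0,0],[0.1,0.0098,-0.0292,0,0,0,0],[0.1,0.0098,-0.0292,0,0,0,0],[0.1,0.0098,-0.0292,0,0,0,0],[0.1,0.0098,-0.0292,0,0,0,0],[0.1,0.0098,-0.0292,0,0,0,0],[0.1,0.0098,-0.0292,0,0,0,0],[0.1,0.0098,-0.0292,0,0,0,0],[0.1,0.0098,-0.0292,0,0,0,0],[0.1,0.0098,-0.0292,0,0,0,0],[0.1,0.0098,-0.0292,0,0,0,0],[0.1,0.0098,-0.0292,0,0,0,0],[0.1,0,0,0,0,0,0.08],[0.1,0,0,0,0,0,0]]]'

```text
t: 8.05
ee_pos: [0.4789, -0.2615, 0.2516]
eef_rot: [180.0, -0.1, 177.8]
force: [-0.4, 0.6, -0.4]
gripper_width: 0.262
```

Emit:
step_arm --targets '[[[0.1,0,0,0,0,-0.15,0],[0.1,0,0,0,0,-0.15,0],[0.1,0,0,0,0,-0.15,0],[0.1,0,0,0,0,-0.15,0],[0.1,0,0,0,0,-0.15,0],[0.1,0,0,0,0,-0.15,0],[0.1,0,0,0,0,-0.147,0],[0.1,0,0,0,0,0,0],[0.1,0,0,0,0,0,0]]]'

```text
t: 8.95
ee_pos: [0.4806, -0.2613, 0.2503]
eef_rot: [179.7, 57.1, 177.6]
force: [0.5, -0.2, 0.1]
gripper_width: 0.263
```

```bash
python3 -c "
from h import *
plan([.4818,-.26,.0654],[180,60,178]);print(bot.get_state()['q'])
s=grab_frame('scene');crop(s,130,60,380,260,3,'s7')"
```

```text
t 8.9 pos [ 0.4806 -0.2613  0.2503] rpy [179.71  57.07 177.63] F [ 0.5 -0.2  0.1] w 0.263
turn [-0.0005 -0.0511 -0.0035] then shift [0.1595 0.0013 0.0935] | shift if before turn [0.1545 0.0008 0.1015]
[-45.97862607  -1.6187235  -44.94888838  -1.35934936  35.63057675
 -27.46961711]
```

View pics/s7.png

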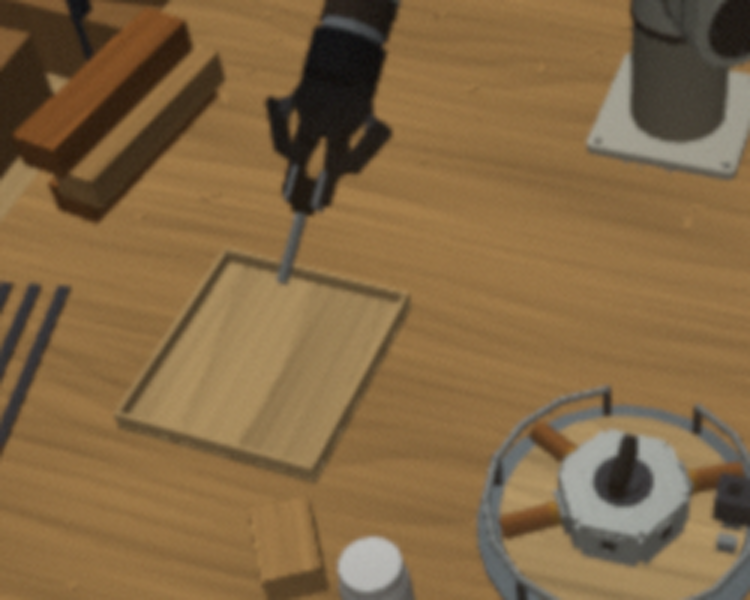

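Emit:
step_arm --targets '[[[0.1,0.0133,0,0.0078,0,0,0],[0.1,0.0133,0,0.0078,0,0,0],[0.1,0.0133,0,0.0078,0,0,0],[0.1,0.0133,0,0.0078,0,0,0],[0.1,0.0133,0,0.0078,0,0,0],[0.1,0.0133,0,0.0078,0,0,0],[0.1,0.0133,0,0.0078,0,0,0],[0.1,0.0133,0,0.0078,0,0,0],[0.1,0.0133,0,0.0078,0,0,0],[0.1,0.0133,0,0.0078,0,0,0],[0.1,0.01,0,0.006,0,0,0],[0.1,0,0,0,0,0,0],[0.1,0,0,0,0,0,0]]]'

```text
t: 10.3
ee_pos: [0.4764, -0.2625, 0.0862]
eef_rot: [-180.0, 57.4, 177.9]
force: [0.4, -0.1, -0.9]
gripper_width: 0.26
```

```bash
python3 -c "
from h import *
plan([.4818,-.26,.0654],[180,60,178]);print(bot.get_state()['q'])
s=grab_frame('scene');crop(s,150,90,330,230,4,'s8')"
```

```text
t 10.3 pos [ 0.4764 -0.2625  0.0862] rpy [-179.99   57.37  177.93] F [ 0.4 -0.1 -0.9] w 0.26
turn [-0.0013 -0.046  -0.0006] then shift [0.0153 0.0026 0.015 ] | shift if before turn [0.0146 0.0027 0.0157]
[-46.6674646   24.18836938 -56.47861682 -38.70776287  36.23643849
 -27.99800792]
```

View pics/s8.png

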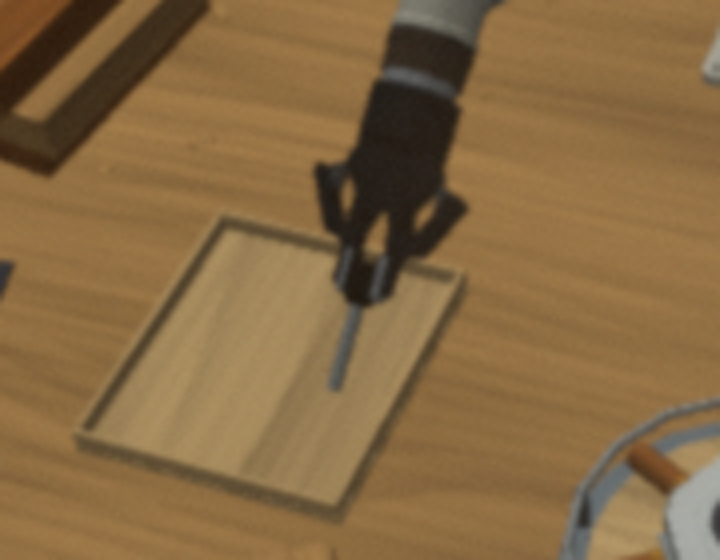

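Emit:
step_arm --targets '[[[0.1,0,0,0.012,0,0,0],[0.1,0,0,0.012,0,0,0],[0.1,0,0,0.01,0,0,0],[0.1,0,0,0,0,0,0],[0.1,0,0,0,0,0,0]]]'

```text
t: 10.85
ee_pos: [0.5032, -0.262, 0.0666]
eef_rot: [179.8, 57.3, 177.7]
force: [0.2, 1.0, -0.6]
gripper_width: 0.263
```

```bash
python3 -c "
from h import *
plan([.51,-.26,.0654],[180,60,178]);print(bot.get_state()['q'])"
```

```text
t 10.8 pos [ 0.5032 -0.262   0.0666] rpy [179.77  57.27 177.69] F [ 0.2  1.  -0.6] w 0.263
turn [-0.0005 -0.0477 -0.0029] then shift [-0.0023  0.0022  0.0064] | shift if before turn [-0.0026  0.0022  0.0063]
[-43.56768706  28.85556588 -54.55868386 -42.76274371  33.90358941
 -25.4449729 ]
```

Emit:
step_arm --targets '[[[0.1,0.0045,0,0.0022,0,-0.06,0],[0.1,0.0045,0,0.0022,0,-0.06,0],[0.1,0,0,0,0,0,0],[0.1,0,0,0,0,0,0],[0.1,0,0,0,0,0,0]]]'

```text
t: 11.35
ee_pos: [0.5024, -0.2627, 0.0579]
eef_rot: [179.9, 64.2, 177.7]
force: [-0.3, 0.0, -1.1]
gripper_width: 0.262
```

```bash
python3 -c "
from h import *
plan([.51,-.26,.0654],[180,60,178]);print(bot.get_state()['q'])
s=grab_frame('scene');crop(s,150,90,330,230,4,'s9')"
```

```text
t 11.3 pos [ 0.5024 -0.2627  0.0579] rpy [179.87  64.17 177.71] F [-0.3  0.  -1.1] w 0.262
turn [-0.0022  0.0728 -0.0023] then shift [-0.0102  0.003   0.0027] | shift if before turn [-0.01    0.003   0.0035]
[-45.45746744  38.56525442 -57.99147485 -62.92621005  38.13201979
 -22.26734074]
```

View pics/s9.png

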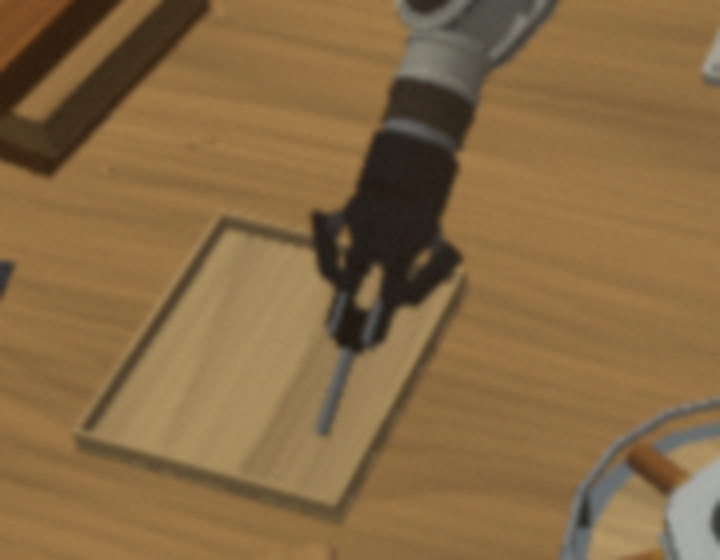

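Emit:
step_arm --targets '[[[0.3,0,0,0,0,0,0],[0.35,0,0,0,0,0,0],[0.45,0,0,0,0,0,0],[0.6,0,0,0,0,0,0],[0.6,0,0,0,0,0,0],[0.6,0,0,0,0,0,0],[0.6,-0.01,0,-0.005,0,0,0],[0.6,-0.02,0,-0.01,0,0,0],[0.6,-0.02,0,-0.015,0,0,0],[0.6,-0.02,0,-0.02,0,0.12,0],[0.6,-0.02,0,-0.02,0,0.14,0],[0.6,-0.02,0,-0.02,0,0.14,0],[0.6,-0.01,0,-0.02,0,0.14,0],[0.6,0,0,-0.02,0,0.14,0],[0.6,0,0,-0.02,0,0.14,0],[0.6,0,0,0,0,0.14,0],[0.6,0,0,0,0,0.14,0],[0.6,0,0,0,0,0,0],[0.6,0,0,0,0,0,0]]]'

```text
t: 13.3
ee_pos: [0.4671, -0.269, 0.1841]
eef_rot: [179.7, 18.3, 177.3]
force: [-0.0, -0.1, -0.3]
gripper_width: 0.599
```

```bash
python3 -c "
from h import *
plan([.52,.102,.26],[180,0,182.5]);print(bot.get_state()['q'])
s=grab_frame('scene');crop(s,150,90,330,230,4,'s10')
s=grab_frame('top');crop(s,400,160,550,280,5,'t10')"
```

```text
t 13.3 pos [ 0.4671 -0.269   0.1841] rpy [179.72  18.34 177.31] F [-0.  -0.1 -0.3] w 0.599
turn [-0.0096  0.3202 -0.0889] then shift [-0.0691  0.3684 -0.0759] | shift if before turn [-0.0576  0.3734 -0.0591]
[-35.12564833  10.11807138 -17.99206234  46.40483122   9.96291691
 -31.12817904]
```

View pics/s10.png

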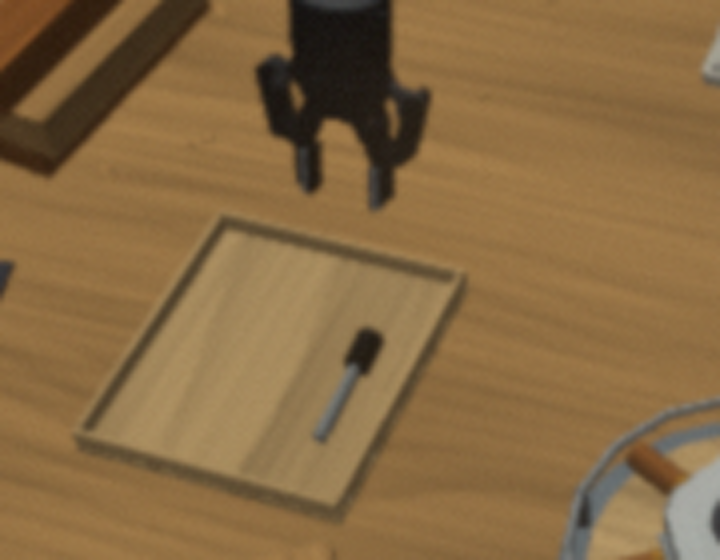

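View pics/t10.png

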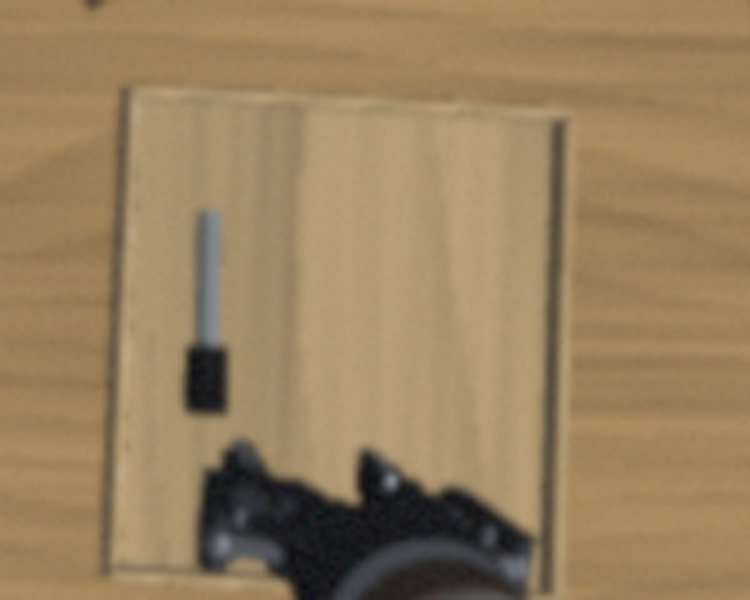

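Emit:
step_arm --targets '[[[1,0,0,0,0,0.107,-0.03],[1,0,0,0,0,0.107,-0.03],[1,0,0,0,0,0.107,-0.03],[1,-0.0121,0.0261,-0.0047,0,0,0],[1,-0.0121,0.0261,-0.0047,0,0,0],[1,-0.0121,0.0261,-0.0047,0,0,0],[1,-0.0121,0.0261,-0.0047,0,0,0],[1,-0.0121,0.0261,-0.0047,0,0,0],[1,-0.0121,0.0261,-0.0047,0,0,0],[1,-0.0121,0.0261,-0.0047,0,0,0],[1,-0.0121,0.0261,-0.0047,0,0,0],[1,-0.0121,0.0261,-0.0047,0,0,0],[1,-0.0121,0.0261,-0.0047,0,0,0],[1,-0.0121,0.0261,-0.0047,0,0,0],[1,-0.0121,0.0261,-0.0047,0,0,0],[1,-0.0121,0.0261,-0.0047,0,0,0],[1,-0.0121,0.0261,-0.0047,0,0,0],[1,0,0,0,0,0,0],[1,0,0,0,0,0,0]]]'

```text
t: 15.3
ee_pos: [0.6197, 0.1032, 0.2454]
eef_rot: [-179.4, -0.2, -177.6]
force: [-0.1, -0.3, -0.1]
gripper_width: 1.002
```

```bash
python3 -c "
from h import *
plan([.6207,.1032,.112],[180,0,182.5])"
```

```text
t 15.3 pos [0.6197 0.1032 0.2454] rpy [-179.43   -0.25 -177.58] F [-0.1 -0.3 -0.1] w 1.002
turn [-0.0099 -0.0043 -0.0013] then shift [-0.001  -0.      0.1334] | shift if before turn [-0.0016  0.0013  0.1333]
```

Emit:
step_arm --targets '[[[1,-0.001,0,0.019,-0.009,-0.004,0],[1,0,0,0.019,0,0,0],[1,0,0,0.019,0,0,0],[1,0,0,0.019,0,0,0],[1,0,0,0.019,0,0,0],[1,0,0,0.019,0,0,0],[1,0,0,0.018,0,0,0],[1,0,0,0,0,0,0],[1,0,0,0,0,0,0]]]'

```text
t: 16.2
ee_pos: [0.6208, 0.1019, 0.1144]
eef_rot: [-179.9, -0.0, -177.7]
force: [-0.6, 0.4, -0.0]
gripper_width: 0.997
```

```bash
python3 -c "
from h import *
plan([.6207,.1032,.112],[180,0,182.5])
s=grab_frame('scene');crop(s,270,130,420,250,5,'s11')"
```

```text
t 16.2 pos [0.6208 0.1019 0.1144] rpy [-1.7995e+02 -1.0000e-02 -1.7768e+02] F [-0.6  0.4 -0. ] w 0.997
turn [-0.0009 -0.0001 -0.0032] then shift [0.0001 0.0013 0.0024] | shift if before turn [0.0001 0.0013 0.0024]
```

View pics/s11.png

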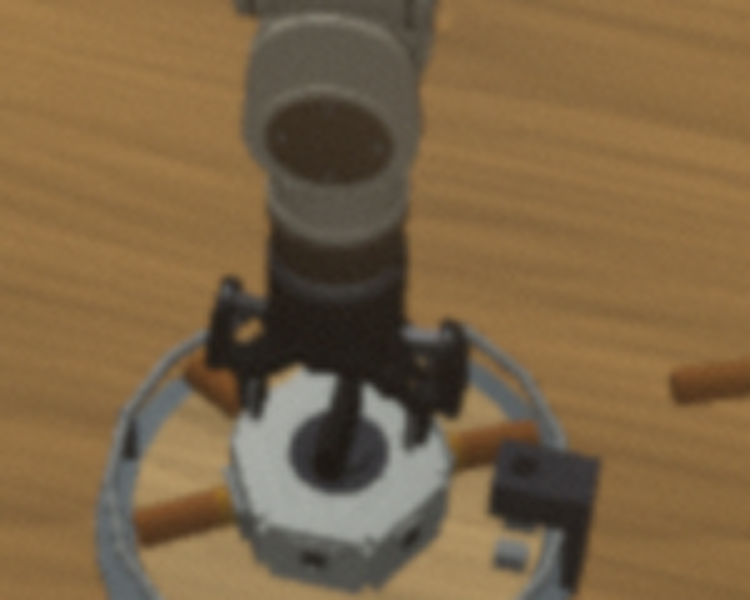

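Emit:
step_arm --targets '[[[0.3,0,0.0013,0.002,0,0,-0.003],[0.05,0,0,0,0,0,0],[0.05,0,0,0,0,0,0],[0.05,0,0,0,0,0,0],[0.05,0,0,0,0,0,0],[0.05,0,0,0,0,0,0],[0.05,0,0,0,0,0,0],[0.05,0,0,0,0,0,0]]]' --squeeze 40

```text
t: 17.05
ee_pos: [0.6217, 0.1043, 0.113]
eef_rot: [-179.9, 0.1, -177.4]
force: [-0.5, -2.6, 3.6]
gripper_width: 0.178
```

```bash
python3 -c "
from h import *
plan([.6207,.1032,.112],[180,0,182.5]);print(bot.get_state()['wrist_torque'])"
```

```text
t 17.1 pos [0.6217 0.1043 0.113 ] rpy [-1.7993e+02  1.0000e-01 -1.7741e+02] F [-0.5 -2.6  3.6] w 0.178
turn [-0.0013  0.0018  0.0015] then shift [ 0.0011 -0.0011  0.001 ] | shift if before turn [ 0.0011 -0.0011  0.001 ]
[-0.43913802  0.1653402   0.06688166]
```

Emit:
step_arm --targets '[[[0.05,0,-0.001,0,0,0,-0.0873],[0.05,0,0,0,0,0,-0.0873],[0.05,0,0,0,0,0,-0.0873],[0.05,0,0,0,0,0,-0.0873],[0.05,0,0,0,0,0,-0.0873],[0.05,0,0,0,0,0,-0.0873],[0.05,0,0,0,0,0,-0.0873],[0.05,0,0,0,0,0,-0.0873],[0.05,0,0,0,0,0,-0.0873],[0.05,0,0,0,0,0,-0.0873],[0.05,0,0,0,0,0,-0.0873],[0.05,0,0,0,0,0,-0.0873],[0.05,0,0,0,0,0,0],[0.05,0,0,0,0,0,0],[0.05,0,0,0,0,0,0]]]'

```text
t: 18.55
ee_pos: [0.6208, 0.1058, 0.113]
eef_rot: [179.9, 0.2, -117.3]
force: [-3.8, 3.2, 3.7]
gripper_width: 0.179
```

```bash
python3 -c "
from h import *
plan([.6207,.1032,.112],[180,0,242.5]);print(bot.get_state()['wrist_torque'],bot.get_state()['q'])
s=grab_frame('scene');crop(s,270,130,420,250,5,'s12')"
```

```text
t 18.6 pos [0.6208 0.1058 0.113 ] rpy [ 1.7992e+02  1.6000e-01 -1.1727e+02] F [-3.8  3.2  3.7] w 0.179
turn [0.0014 0.0027 0.004 ] then shift [ 0.0024 -0.0011  0.001 ] | shift if before turn [ 0.0024 -0.0011  0.0009]
[0.71582785 0.5072088  0.04500773] [  9.59515914  33.31719956   8.4924958   65.14533422   0.17393009
 -53.13382069]
```

View pics/s12.png

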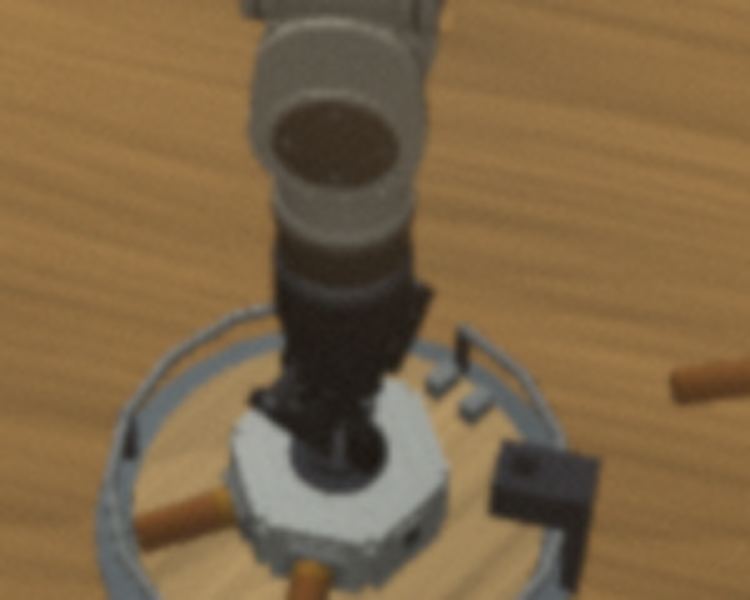

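Emit:
step_arm --targets '[[[1,0,0,0,0,0,0],[1,0,0,0,0,0,0],[1,0,0,0,0,0,0],[1,0,0,0,0,0,0],[1,0,0,-0.02,0,0,0],[1,0,0,-0.02,0,0,0],[1,0,0,-0.02,0,0,0.15],[1,0,0,-0.02,0,0,0.15],[1,0,0,-0.02,0,0,0.15],[1,0,0,0,0,0,0.15],[1,0,0,0,0,0,0.15],[1,0,0,0,0,0,0.15],[1,0,0,0,0,0,0.15],[1,0.02,0,0,0,0,0],[1,0.02,0,0,0,0,0],[1,0.02,0,0,0,0,0],[1,0.02,0,0,0,0,0],[1,0.015,0,0,0,0,0],[1,0,0,0,0,0,0],[1,0,0,0,0,0,0]]]' --squeeze 60

```text
t: 20.6
ee_pos: [0.5271, 0.0996, 0.2128]
eef_rot: [-180.0, 0.2, -177.6]
force: [0.1, 0.1, -0.5]
gripper_width: 1.001
```

```bash
python3 -c "
from h import *
plan([.524,.0994,.110],[180,0,182.5])
s=grab_frame('scene');crop(s,270,130,420,250,5,'s13')
s=grab_frame('top');crop(s,230,130,380,250,5,'t13')"
```

```text
t 20.6 pos [0.5271 0.0996 0.2128] rpy [-1.7996e+02  1.5000e-01 -1.7755e+02] F [ 0.1  0.1 -0.5] w 1.001
turn [-0.0006  0.0026 -0.0009] then shift [ 3.100e-03 -1.000e-04  1.028e-01] | shift if before turn [ 0.0034 -0.      0.1028]
```

View pics/s13.png

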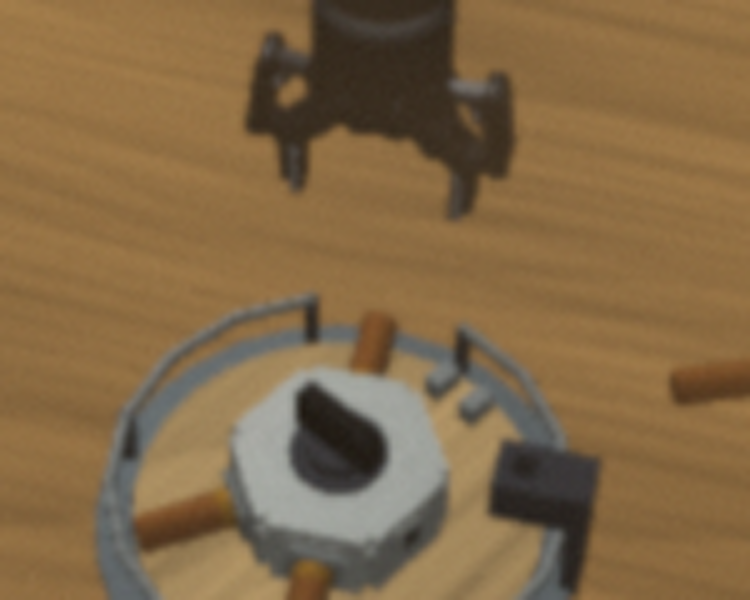

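View pics/t13.png

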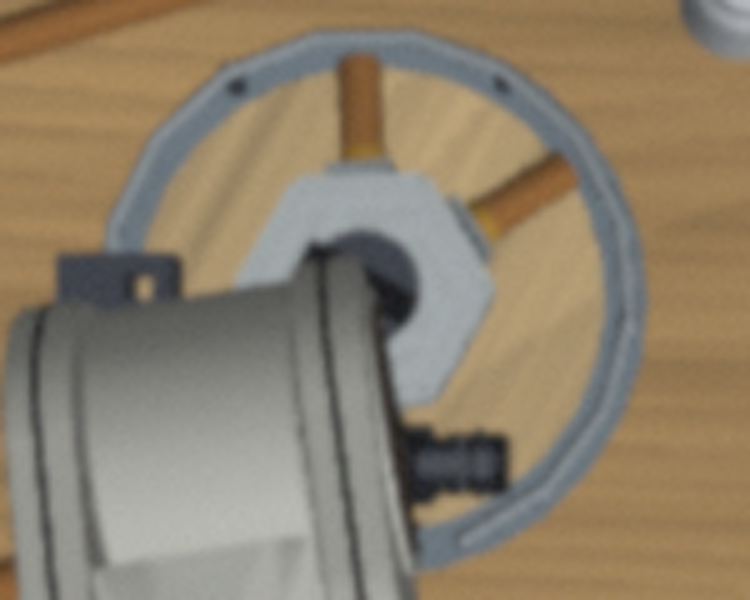

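```bash
python3 -c "
from h import *
s=grab_frame('scene');t=grab_frame('top')
T=lambda x,y:(x/5+230,y/5+130); S=lambda x,y:(x/5+270,y/5+130)
p,q=onz(t,*T(361,60),.055),onz(t,*T(363,155),.055);print(p,q,np.degrees(np.arctan2(*(p-q)[1::-1])))
p,q=onz(s,*S(378,318),.06),onz(s,*S(371,365),.06);print(p,q,np.degrees(np.arctan2(*(q-p)[1::-1])))
g=onz(s,*S(318,298),.058),onz(s,*S(462,330),.058);print(g,(g[0]+g[1])/2)
for P in([.524,.0994,.062],[.494,.0981,.062],[.554,.1007,.062],[.494,.0981,.05]): print((proj(s,P)-[270,130])*5)
"
```

```text
[0.74228983 0.10908615 0.055     ] [0.69210594 0.10642414 0.055     ] 3.0364207862996877
[0.50638616 0.09765933 0.06      ] [0.54297738 0.10327152 0.06      ] 8.719817840220513
(array([0.50006816, 0.05673467, 0.058     ]), array([0.49933537, 0.15004791, 0.058     ])) [0.49970177 0.10339129 0.058     ]
[373.2267933  338.14964029]
[383.99158044 301.24868272]
[362.20695062 375.92491091]
[383.55193933 313.02200699]
```

Emit:
step_arm --targets '[[[0.5,0.003,-0.0003,0.018,0,0,-0.004],[0.5,0,0,0.019,0,0,0],[0.5,0,0,0.019,0,0,0],[0.5,0,0,0.019,0,0,0],[0.5,0,0,0.019,0,0,0],[0.5,0,0,0.015,0,0,0],[0.5,0,0,0,0,0,0],[0.5,0,0,0,0,0,0]]]'

```text
t: 21.6
ee_pos: [0.5241, 0.0991, 0.1033]
eef_rot: [-180.0, 0.0, -177.3]
force: [-0.3, -0.1, 0.2]
gripper_width: 0.501
```

```bash
python3 -c "
from h import *
plan([.524,.099,.062],[180,0,182.75])
s=grab_frame('scene');crop(s,270,130,420,250,5,'s14')"
```

```text
t 21.6 pos [0.5241 0.0991 0.1033] rpy [-1.7995e+02  4.0000e-02 -1.7732e+02] F [-0.3 -0.1  0.2] w 0.501
turn [-0.0009  0.0007 -0.0012] then shift [ 0.0001 -0.0001  0.0413] | shift if before turn [ 0.0001 -0.0001  0.0413]
```

View pics/s14.png

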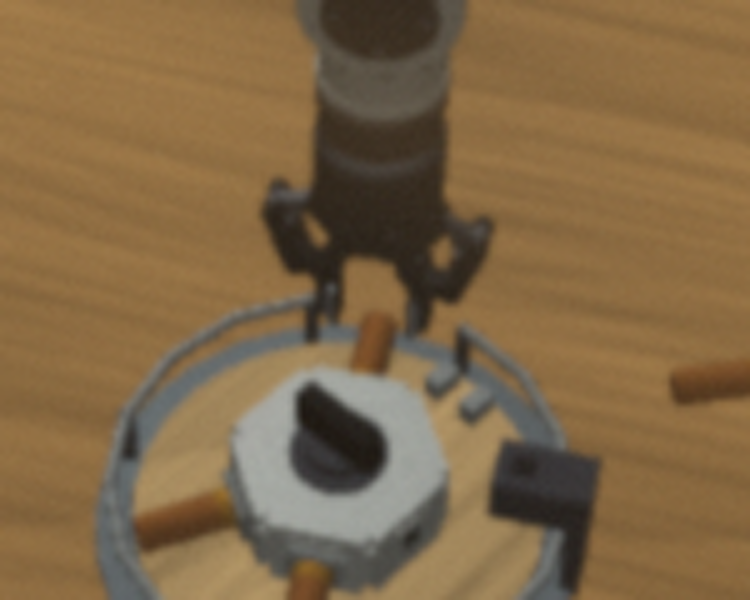

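Emit:
step_arm --targets '[[[0.5,0,0,0.014,0,0,0],[0.5,0,0,0.014,0,0,0],[0.5,0,0,0.013,0,0,0],[0.5,0,0,0,0,0,0],[0.5,0,0,0,0,0,0],[0.3,0,0,0,0,0,0],[0.1,0,0,0,0,0,0],[0.1,0,0,0,0,0,0],[0.1,0,0,0,0,0,0],[0.1,0,0,0,0,0,0],[0.1,0,0,0,0,0,0]]]'

```text
t: 22.75
ee_pos: [0.5247, 0.099, 0.0633]
eef_rot: [-179.9, 0.2, -177.3]
force: [-0.3, -1.2, 6.5]
gripper_width: 0.254
```

```bash
python3 -c "
from h import *
plan([.524,.099,.062],[180,0,182.75]);print(bot.get_state()['wrist_torque'])
s=grab_frame('scene');crop(s,270,130,420,250,5,'s15')"
```

```text
t 22.8 pos [0.5247 0.099  0.0633] rpy [-179.95    0.2  -177.33] F [-0.3 -1.2  6.5] w 0.254
turn [-0.0009  0.0034 -0.0014] then shift [0.0007 0.     0.0013] | shift if before turn [0.0007 0.     0.0013]
[-0.33702476 -0.144013   -0.05048494]
```

View pics/s15.png

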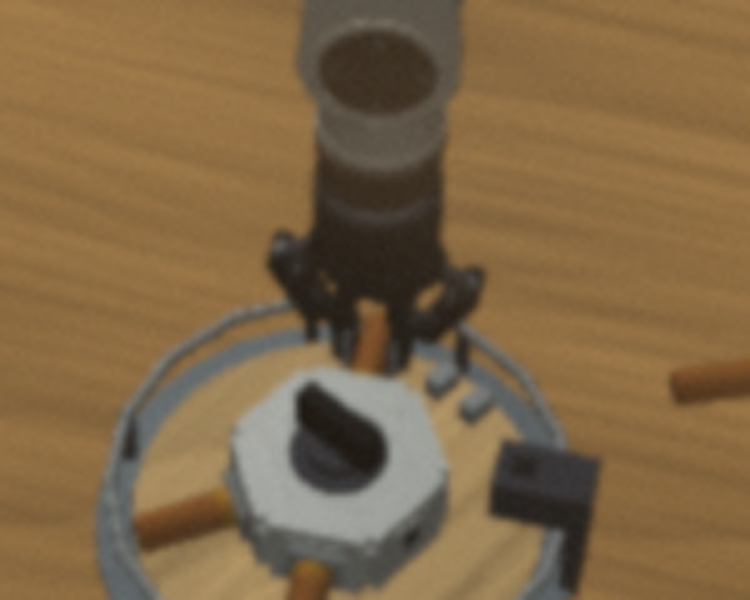

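Emit:
step_arm --targets '[[[0.1,0,0,-0.0012,0,0,0],[0.1,0.003,0,0,0,0,0],[0.1,0.003,0,0,0,0,0],[0.1,0.004,0,0,0,0,0],[0.1,0,0,0,0,0,0]]]'

```text
t: 23.3
ee_pos: [0.5123, 0.0986, 0.0631]
eef_rot: [-180.0, -0.1, -177.3]
force: [0.1, -0.2, 0.5]
gripper_width: 0.254
```

```bash
python3 -c "
from h import *
plan([.524,.099,.062],[180,0,182.75]);print(bot.get_state()['wrist_torque'])
s=grab_frame('scene');crop(s,270,130,420,250,5,'s16')"
```

```text
t 23.3 pos [0.5123 0.0986 0.0631] rpy [-1.7996e+02 -7.0000e-02 -1.7730e+02] F [ 0.1 -0.2  0.5] w 0.254
turn [-0.0007 -0.0012 -0.0008] then shift [-0.0117 -0.0002  0.0011] | shift if before turn [-0.0117 -0.0002  0.0011]
[0.10887595 0.16371726 0.01091155]
```

View pics/s16.png

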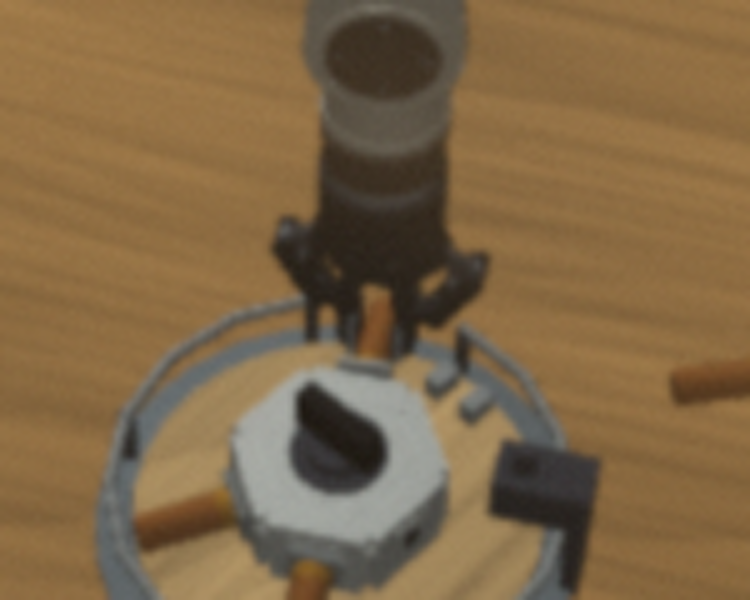

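Emit:
step_arm --targets '[[[0.1,0.005,0,0,0,0,0],[0.1,0.005,0,0,0,0,0],[0.1,0.005,0,0,0,0,0],[0.1,0.005,0,0,0,0,0],[0.1,0.005,0,0,0,0,0],[0.1,0.005,0,0,0,0,0],[0.1,0.006,0,0,0,0,0],[0.1,0.006,0,0,0,0,0],[0.1,0.008,0,0,0,0,0],[0.1,0.008,0,0,0,0,0],[0.1,0.008,0,0,0,0,0],[0.1,0.008,0,0,0,0,0],[0.1,0,0,0,0,0,0],[0.1,0,0,0,0,0,0]]]'

```text
t: 24.75
ee_pos: [0.44, 0.0952, 0.0637]
eef_rot: [-180.0, 0.1, -177.3]
force: [-0.8, 0.1, -1.4]
gripper_width: 0.253
```

```bash
python3 -c "
from h import *
plan([.45,-.4,.15],[180,0,178]);print(bot.get_state()['wrist_torque'])
s=grab_frame('scene');crop(s,270,110,420,230,5,'s17')"
```

```text
t 24.8 pos [0.44   0.0952 0.0637] rpy [-1.7996e+02  1.2000e-01 -1.7731e+02] F [-0.8  0.1 -1.4] w 0.253
turn [-0.0006  0.002   0.0819] then shift [-0.0273 -0.4946 -0.0863] | shift if before turn [ 0.0131 -0.4952 -0.0859]
[-0.01819484  0.03250715 -0.02400978]
```

View pics/s17.png

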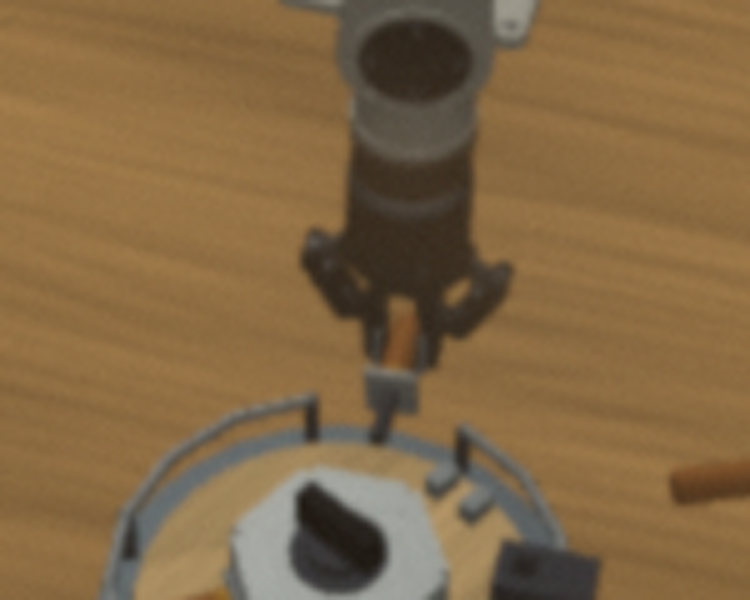

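Emit:
step_arm --targets '[[[0.1,0,0,-0.029,0,0,0.04],[0.1,0,0,-0.029,0,0,0.041],[0.1,0,0,-0.029,0,0,0],[0.1,-0.0013,-0.0308,0,0,0,0],[0.1,-0.0013,-0.0308,0,0,0,0],[0.1,-0.0013,-0.0308,0,0,0,0],[0.1,-0.0013,-0.0308,0,0,0,0],[0.1,-0.0013,-0.0308,0,0,0,0],[0.1,-0.0013,-0.0308,0,0,0,0],[0.1,-0.0013,-0.0308,0,0,0,0],[0.1,-0.0013,-0.0308,0,0,0,0],[0.1,-0.0013,-0.0308,0,0,0,0],[0.1,-0.0013,-0.0308,0,0,0,0],[0.1,-0.0013,-0.0308,0,0,0,0],[0.1,-0.0013,-0.0308,0,0,0,0],[0.1,-0.0013,-0.0308,0,0,0,0],[0.1,-0.0013,-0.0308,0,0,0,0],[0.1,-0.0013,-0.0308,0,0,0,0],[0.1,-0.0013,-0.0308,0,0,0,0],[0.1,0,0,0,0,0,0]]]'

```text
t: 26.8
ee_pos: [0.4439, -0.4022, 0.1506]
eef_rot: [-179.8, 0.2, 177.8]
force: [-0.1, 0.0, -0.1]
gripper_width: 0.255
```

Emit:
step_arm --targets '[[[0.1,0,0,0,0,0,0],[0.1,0,0,0,0,0,0]]]'

```text
t: 27.0
ee_pos: [0.4437, -0.3972, 0.1505]
eef_rot: [180.0, 0.0, 178.1]
force: [0.2, -0.1, -0.9]
gripper_width: 0.252
```

```bash
python3 -c "
from h import *
plan([.4431,-.3986,.0375],[180,0,178])
s=grab_frame('scene');crop(s,130,70,310,220,4,'s18')"
```

```text
t 27.0 pos [ 0.4437 -0.3972  0.1505] rpy [1.7998e+02 4.0000e-02 1.7807e+02] F [ 0.2 -0.1 -0.9] w 0.252
turn [0.0004 0.0007 0.0012] then shift [ 0.0005 -0.0014  0.113 ] | shift if before turn [ 0.0006 -0.0014  0.113 ]
```

View pics/s18.png

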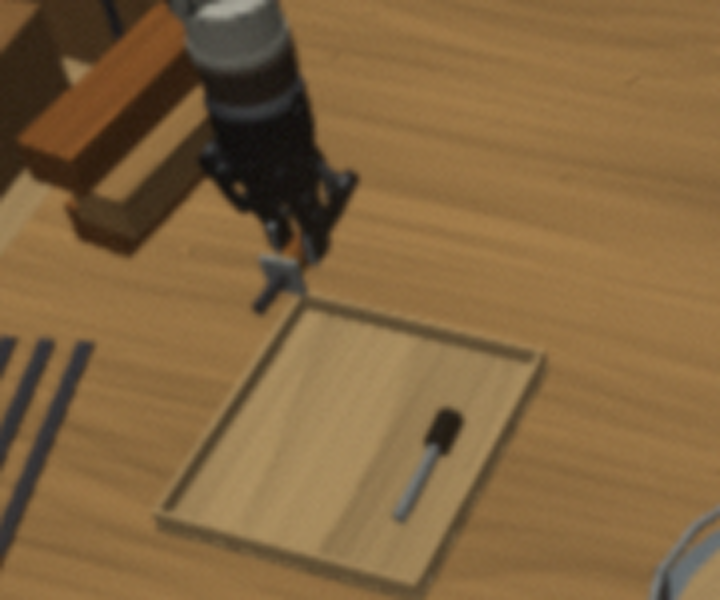

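Emit:
step_arm --targets '[[[0.1,-0.0035,-0.0014,0.02,0,0,0],[0.1,0,0,0.02,0,0,0],[0.1,0,0,0.02,0,0,0],[0.1,0,0,0.02,0,0,0],[0.1,0,0,0.015,0,0,0],[0.1,0,0,0.01,0,0,0],[0.1,0,0,0.006,0,0,0],[0.1,0,0,0.002,0,0,0],[0.1,0,0,0,0,0,0],[0.1,0,0,0,0,0,0]]]'

```text
t: 28.05
ee_pos: [0.448, -0.3997, 0.0394]
eef_rot: [-179.9, 0.2, 178.1]
force: [-2.7, 1.0, 3.1]
gripper_width: 0.254
```

```bash
python3 -c "
from h import *
plan([.4471,-.3986,.0375],[180,0,178])
s=grab_frame('scene');crop(s,130,70,310,220,4,'s19')"
```

```text
t 28.1 pos [ 0.448  -0.3997  0.0394] rpy [-1.7990e+02  1.7000e-01  1.7807e+02] F [-2.7  1.   3.1] w 0.254
turn [-0.0017  0.0029  0.0012] then shift [0.0009 0.0011 0.0019] | shift if before turn [0.0009 0.0011 0.0019]
```

View pics/s19.png

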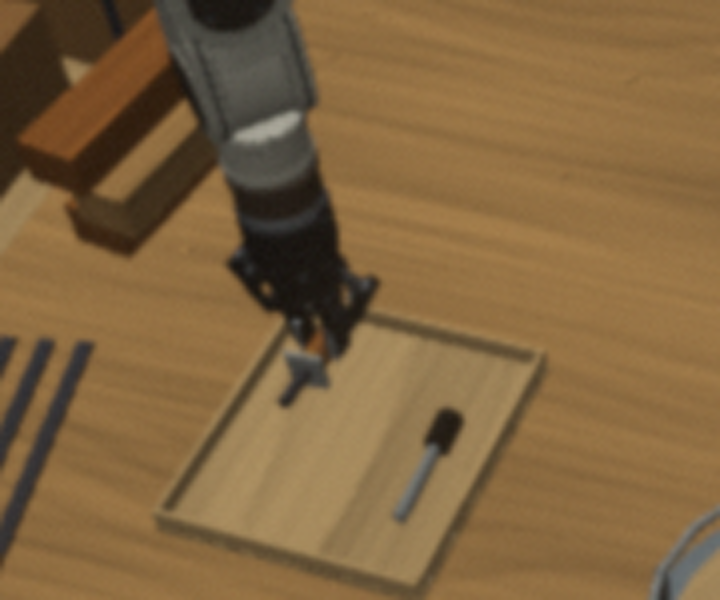

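Emit:
step_arm --targets '[[[0.35,0,0,0,0,0,0],[0.45,0,0,0,0,0,0],[0.45,0,0,0,0,0,0],[0.45,0,0,0,0,0,0],[0.45,0,0,-0.01,0,0,0],[0.45,0,0,-0.02,0,0,0],[0.45,0,0,-0.03,0,0,0],[0.45,0,0,-0.03,0,0,0],[0.45,0,0,-0.03,0,0,0],[0.45,0,0,-0.03,0,0,0],[1,-0.02,0.03,-0.02,0,0,0],[1,-0.02,0.03,-0.02,0,0,0],[1,-0.02,0.03,-0.02,0,0,0],[1,-0.02,0.03,0,0,0,0],[1,-0.02,0.03,0,0,0,0],[1,-0.02,0.03,0,0,0,0],[1,-0.02,0.03,0,0,0,0],[1,0,0.03,0,0,0,0],[1,0,0.03,0,0,0,0],[1,0,0,0,0,0,0]]]'

```text
t: 30.1
ee_pos: [0.5965, -0.1306, 0.2487]
eef_rot: [180.0, 0.1, 178.3]
force: [0.8, -1.1, -0.7]
gripper_width: 1.001
```

```bash
python3 -c "
from h import *
plan([.62,.1033,.2],[180,0,242.5])
s=grab_frame('scene');crop(s,130,70,310,220,4,'s20')
t=grab_frame('top');crop(t,400,160,550,280,5,'t20')
crop(t,180,120,380,270,4,'t20b')"
```

```text
t 30.1 pos [ 0.5965 -0.1306  0.2487] rpy [1.7997e+02 1.0000e-01 1.7833e+02] F [ 0.8 -1.1 -0.7] w 1.001
turn [-5.0000e-04  1.9000e-03 -1.1199e+00] then shift [-0.2183  0.0871  0.0487] | shift if before turn [-0.0166  0.2345  0.0488]
```

View pics/t20.png

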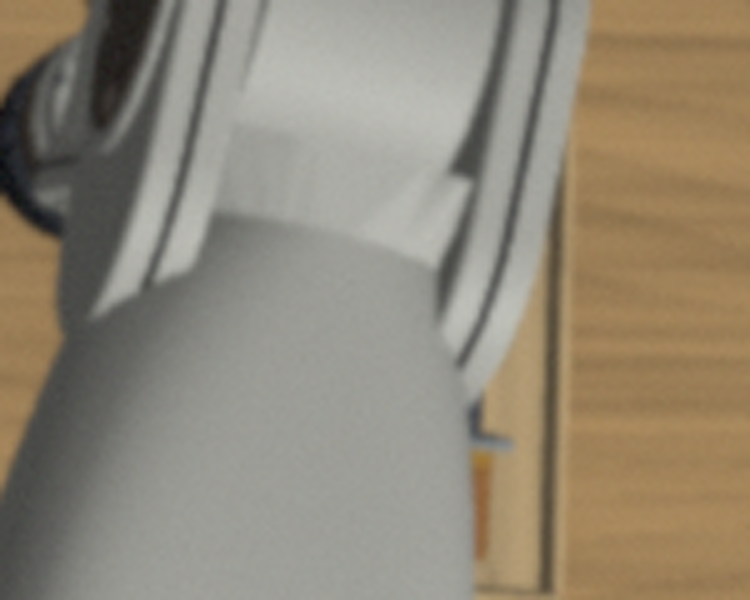

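View pics/t20b.png

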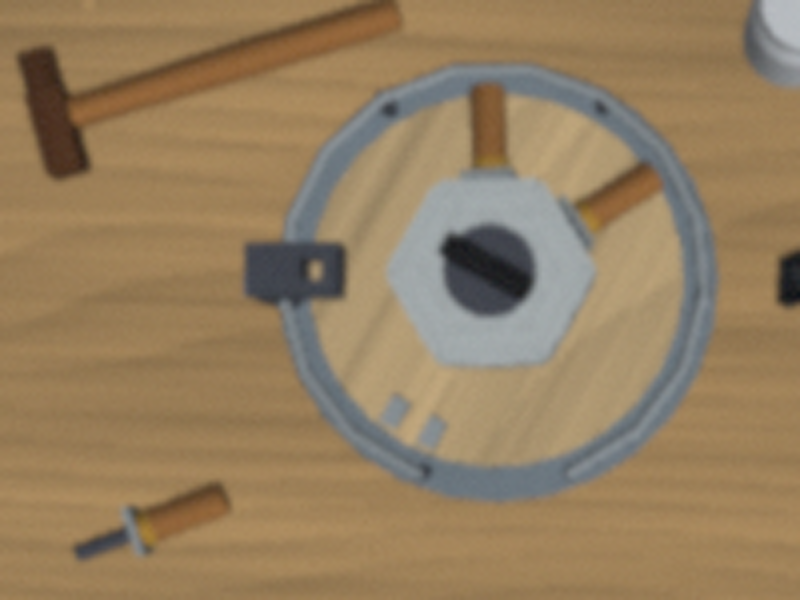

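Emit:
step_arm --targets '[[[1,-0.0021,0.0293,0,0,0,0],[1,-0.0021,0.0293,0,0,0,0],[1,-0.0021,0.0293,0,0,0,0],[1,-0.0021,0.0293,0,0,0,0],[1,-0.0021,0.0293,0,0,0,0],[1,-0.0021,0.0293,0,0,0,0],[1,-0.0021,0.0293,0,0,0,0],[1,-0.0021,0.0293,0,0,0,0],[1,0,0,0,0,0,-0.14],[1,0,0,0,0,0,-0.14],[1,0,0,0,0,0,-0.14],[1,0,0,0,0,0,-0.14],[1,0,0,0,0,0,-0.14],[1,0,0,0,0,0,-0.14],[1,0,0,0,0,0,-0.14],[1,0,0,0,0,0,-0.14],[1,0,0,0,0,0,0],[1,0,0,0,0,0,0],[1,0,0,0,0,0,0]]]'

```text
t: 32.1
ee_pos: [0.6211, 0.0987, 0.2479]
eef_rot: [-179.9, -0.0, -117.9]
force: [0.5, -0.1, -0.1]
gripper_width: 0.999
```

```bash
python3 -c "
from h import *
t=grab_frame('top')
print(onz(t,489/4+180,270/4+120,.085), onz(t,488.5/4+180,268/4+120,.117))
plan([.62,.1035,.114],[180,0,242.5])"
```

```text
[0.61978042 0.10282102 0.085     ] [0.61799854 0.10073276 0.117     ]
t 32.1 pos [0.6211 0.0988 0.2479] rpy [-179.91    0.   -117.91] F [ 0.4 -0.2 -0.5] w 0.997
turn [-0.0016  0.     -0.0071] then shift [-0.0036  0.0032  0.1339] | shift if before turn [-0.0036  0.0034  0.1338]
```

Emit:
step_arm --targets '[[[1,-0.0035,0.0033,0.019,-0.0016,0,-0.006],[1,0,0,0.019,0,0,0],[1,0,0,0.019,0,0,0],[1,0,0,0.019,0,0,0],[1,0,0,0.019,0,0,0],[1,0,0,0.019,0,0,0],[1,0,0,0.019,0,0,0],[1,0,0,0,0,0,0],[0.3,0,0,0,0,0,0],[0.05,0,0,0,0,0,0],[0.05,0,0,0,0,0,0],[0.05,0,0,0,0,0,0],[0.05,0,0,0,0,0,0],[0.05,0,0,0,0,0,0],[0.05,0,0,0,0,0,0]]]' --squeeze 40

```text
t: 33.65
ee_pos: [0.6199, 0.1041, 0.1157]
eef_rot: [-180.0, 0.1, -117.4]
force: [-2.3, 0.4, 6.2]
gripper_width: 0.176
```

```bash
python3 -c "
from h import *
plan([.62,.1035,.114],[180,0,122.5]);print(bot.get_state()['wrist_torque'])"
```

```text
t 33.6 pos [0.6199 0.1041 0.1157] rpy [-1.7997e+02  5.0000e-02 -1.1743e+02] F [-2.3  0.4  6.2] w 0.176
turn [6.0000e-04 1.1000e-03 2.0956e+00] then shift [-0.0006 -0.0003  0.0017] | shift if before turn [ 0.0005 -0.0004  0.0017]
[0.04467932 0.49009452 0.01052334]
```

Emit:
step_arm --targets '[[[0.05,0,0,0,0,0,0.1163],[0.05,0,0,0,0,0,0.1163],[0.05,0,0,0,0,0,0.1163],[0.05,0,0,0,0,0,0.1163],[0.05,0,0,0,0,0,0.1163],[0.05,0,0,0,0,0,0.1163],[0.05,0,0,0,0,0,0.1163],[0.05,0,0,0,0,0,0.1163],[0.05,0,0,0,0,0,0.1163],[0.05,0,0,0,0,0,0.1163],[0.05,0,0,0,0,0,0.1163],[0.05,0,0,0,0,0,0.1163],[0.05,0,0,0,0,0,0.1163],[0.05,0,0,0,0,0,0.1163],[0.05,0,0,0,0,0,0.1163],[0.05,0,0,0,0,0,0.1163],[0.05,0,0,0,0,0,0.1163],[0.05,0,0,0,0,0,0.1163],[0.05,0,0,0,0,0,0],[0.05,0,0,0,0,0,0]]]'

```text
t: 35.65
ee_pos: [0.6199, 0.1042, 0.1157]
eef_rot: [179.9, -0.0, 122.6]
force: [-3.0, 0.2, 5.5]
gripper_width: 0.18
```

Emit:
step_arm --targets '[[[0.05,0,0,0,0,0,0],[0.05,0,0,0,0,0,0]]]'

```text
t: 35.85
ee_pos: [0.6199, 0.1042, 0.1157]
eef_rot: [179.9, -0.0, 122.6]
force: [-2.3, 0.7, 4.6]
gripper_width: 0.177
```

```bash
python3 -c "
from h import *
plan([.62,.1035,.114],[180,0,122.6]);print(bot.get_state()['wrist_torque'],bot.get_state()['q'])"
```

```text
t 35.9 pos [0.6199 0.1042 0.1157] rpy [ 1.7994e+02 -1.0000e-02  1.2262e+02] F [-2.3  0.7  4.6] w 0.177
turn [ 0.001  -0.0001  0.0003] then shift [-0.0007 -0.0003  0.0017] | shift if before turn [-0.0007 -0.0003  0.0017]
[ 0.07067537  0.44350516 -0.09793781] [9.53297920e+00 3.30419303e+01 8.45334320e+00 6.53599927e+01
 2.83155623e-02 6.69152503e+01]
```

Emit:
step_arm --targets '[[[1,0,0,0,0,0,0],[1,0,0,0,0,0,0],[1,0,0,0,0,0,0],[1,0,0,0,0,0,0],[1,0,0,-0.02,0,0,0],[1,0,0,-0.025,0,0,0],[1,0,0,-0.025,0,0,-0.15],[1,0,0,-0.02,0,0,-0.15],[1,0,0,0,0,0,-0.15],[1,0,0,0,0,0,-0.15],[1,0,0,0,0,0,-0.15],[1,0,0,0,0,0,-0.15],[1,0,0,0,0,0,-0.15],[0.5,0.02,0,0,0,0,0],[0.5,0.02,0,0,0,0,0],[0.5,0.02,0,0,0,0,0],[0.5,0.02,0,0,0,0,0],[0.5,0.015,0,0,0,0,0],[0.5,0,0,0,0,0,0],[0.5,0,0,0,0,0,0]]]' --squeeze 60

```text
t: 37.85
ee_pos: [0.5253, 0.0994, 0.2051]
eef_rot: [180.0, 0.1, -177.2]
force: [0.3, -0.0, -0.4]
gripper_width: 0.504
```

```bash
python3 -c "
from h import *
plan([.5243,.0989,.0635],[180,0,182.7])
s=grab_frame('scene');crop(s,270,130,420,250,5,'s21')"
```

```text
t 37.9 pos [0.5253 0.0994 0.2051] rpy [ 1.7999e+02  7.0000e-02 -1.7722e+02] F [ 0.3 -0.  -0.4] w 0.504
turn [0.0001 0.0012 0.0014] then shift [ 0.0011 -0.0004  0.1416] | shift if before turn [ 0.0012 -0.0004  0.1416]
```

View pics/s21.png

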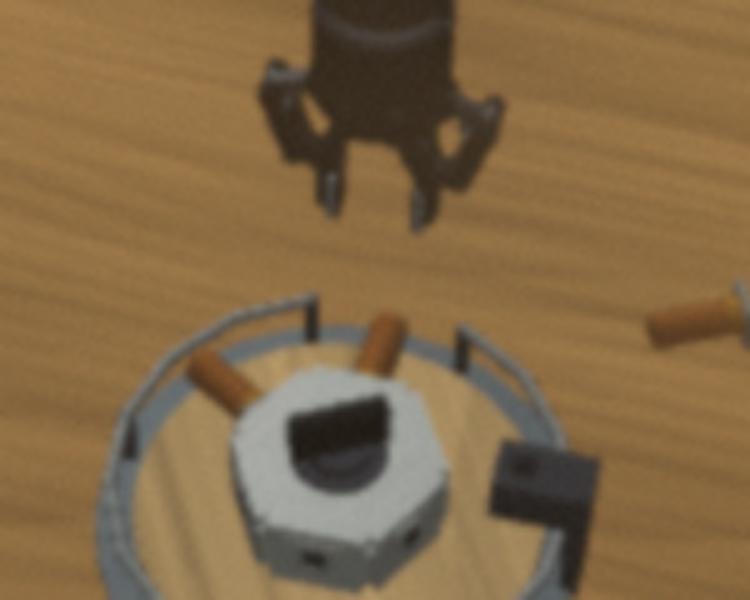

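```bash
cat >> h.py <<'E'
def handle(f,box,z=.053,show=None):
    """centre line of an orange handle in the box, cast to plane z"""
    u0,v0,u1,v1=box; im=f["color"][v0:v1,u0:u1]; hsv=cv2.cvtColor(im,cv2.COLOR_RGB2HSV)
    m=((hsv[...,0]<14)&(hsv[...,1]>135)&(hsv[...,2]>60)).astype(np.uint8)
    n,l,st,c=cv2.connectedComponentsWithStats(m); i=1+np.argmax(st[1:,4]); ys,xs=np.nonzero(l==i)
    pts=np.array([onz(f,x+u0,y+v0,z)[:2] for x,y in zip(xs,ys)]); mu=pts.mean(0)
    w,V=np.linalg.eigh(np.cov((pts-mu).T)); d=V[:,1]
    print("handle px",st[i],"centre",mu.round(4),"angle",round(np.degrees(np.arctan2(d[1],d[0]))%180,2),"ext",(np.ptp((pts-mu)@d)).round(4))
    return mu,d
E
python3 -c "
from h import *
s=grab_frame('scene');handle(s,(335,185,360,210));
handle(s,(305,190,325,218));handle(s,(395,180,430,205),.014)
t=grab_frame('top');crop(t,180,120,380,270,4,'t21b')"
```

```text
handle px [ 9 13  3  3  4] centre [0.522 0.101] angle 8.89 ext 0.0078
handle px [ 7 12  2  1  2] centre [0.5618 0.0064] angle 106.32 ext 0.0031
handle px [14 13  1  1  1] centre [0.4116 0.2856] angle nan ext nanh.py:31: RuntimeWarning: Degrees of freedom <= 0 for slice
  w,V=np.linalg.eigh(np.cov((pts-mu).T)); d=V[:,1]
  c *= np.true_divide(1, fact)
  c *= np.true_divide(1, fact)
```

View pics/t21b.png

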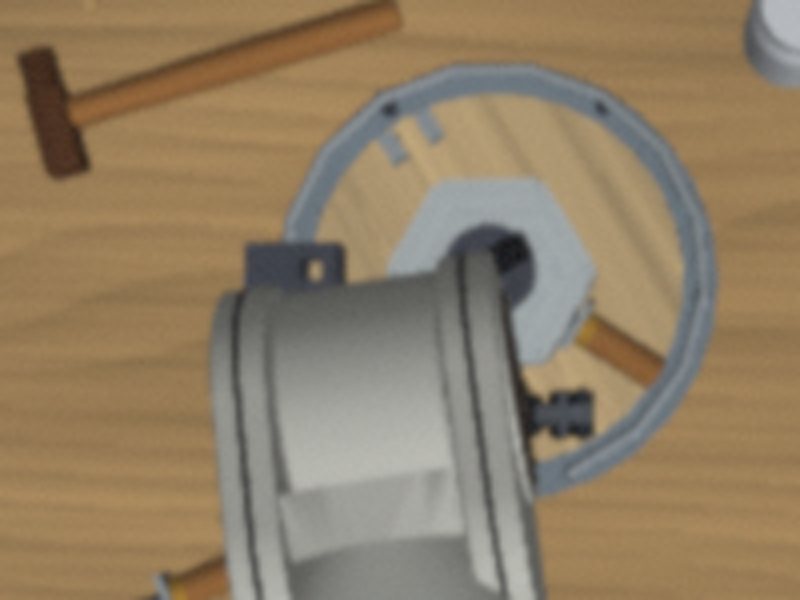

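```bash
python3 -c "
from h import *
t=grab_frame('top');s=grab_frame('scene')
T=lambda x,y:(x/4+180,y/4+120)
c=np.array([.6195,.103])
for a in [((394,150),(430,124)),((398,410),(431,432))]:
    p=sum(onz(t,*T(*q),.036)[:2] for q in a)/2-c; print('lugs',np.degrees(np.arctan2(p[1],p[0])),np.linalg.norm(p))
p,q=onz(t,*T(662,375),.055),onz(t,*T(588,328),.055);print(np.degrees(np.arctan2(*(p-q)[1::-1])), np.degrees(np.arctan2(*((p[:2]+q[:2])/2-c)[::-1])))
hsv=cv2.cvtColor(s['color'],cv2.COLOR_RGB2HSV)
print(hsv[190:212,338:358,0]);print(hsv[190:212,338:358,1])
"
```

```text
lugs 31.98917973682061 0.10898391524293112
lugs 152.80005477587812 0.10809587614766424
-120.89464236308041 -118.44610566281207
[[ 17  17  17  17  17  17  16  16  16  16  17  17  17  17  17  17  17  17
   18  17]
 [ 17  17  17  17  17  17  16  17  17  17  17  17  17  17  17  17  17  17
   17  17]
 [ 17  17  17  17  17  16  17  17  16  16  15  17  16  17  17  17  17  17
   17  17]
 [ 17  17  17  17  16  17  16  15  14  14  14  15  16  16  16  17  16  17
   17  17]
 [ 17  17  16  16  17  17  15  14  14  14  14  14  15  16  16  16  17  17
   17  17]
 [ 19  17  16  18  16  16  14  13  13  14  15  13  15  16  17  17  16  17
   17  17]
 [ 90  90  75  40  23  15  13  14  14  13  14  14  15  15  16  17  16  17
   16  17]
 [ 50  70  75  60  19  13  14  14  14  14  14  14  13  16  16  17  16  16
   17  17]
 [ 20  19  19  23  16  14  14  14  14  14  14  14  14  30  75  17  18  16
   17  17]
 [ 19  19  18  19  15  14  14  14  14  14  15  14  16  17 105  90  90  53
   26  16]
 [ 19  18  18  17  15  13  14  14  13  14  13  16  18  20  18  30  60  84
   90  90]
 [ 19  19  17  17  14  14  14  14  13 
[... 2068 characters left out ...]
 109 105
  101  87]
 [ 29  25  32  66 104 122 131 140 144 136 122 116 109 111 111 109 109 108
  108 107]
 [ 11  12  13  18  32  45  58  73  76  75  85  93  96 103 110 108 111 113
  110 109]
 [  9   8  12  12  12  12  17  22  20  19  28  43  55  81 103 111 110 112
  111 111]
 [  6  11   9   9  11   8  11  10  11  10  11  16  22  47  86  93 104 111
  111 114]
 [  9   8   8  11   8  10  10  13   9   7   9   8  10  24  46  54  91 105
  107 111]
 [  8   7  10  12  13  14  16  16  17  12  11   8   9  11  16  31  66 100
  108 111]
 [ 14  12  14  16  22  24  43  40  38  15   9   9  11  10   9  16  51  93
  108 110]
 [ 24  35  40  42  51  51  64  51  52  16  12   8   9   8   6  13  33  76
  102 108]]
```

```bash
sed -i 's/m=((hsv.*/m=((hsv[...,0]<16)\&(hsv[...,1]>142)\&(hsv[...,2]>60)).astype(np.uint8)/' h.py; python3 -c "
from h import *
s=grab_frame('scene');handle(s,(335,185,360,210));
handle(s,(305,190,325,218));handle(s,(395,180,430,205),.014)
f=dict(s); f['color']=cv2.imread('pics/s13.png')[:,:,::-1]
f['color']=cv2.resize(np.ascontiguousarray(f['color']),(150,120),interpolation=cv2.INTER_AREA)
full=s['color'].copy(); full[130:250,270:420]=f['color']; f['color']=full; handle(f,(335,185,360,210))
"
```

```text
handle px [ 7  8  9 11 69] centre [0.5177 0.1024] angle 178.23 ext 0.0443
handle px [ 3 10 12 12 77] centre [0.5745 0.0135] angle 54.58 ext 0.0473
handle px [ 4 10 17  9 98] centre [0.4174 0.282 ] angle 119.99 ext 0.0538
handle px [ 6  7  8 12 61] centre [0.5173 0.0971] angle 3.12 ext 0.0444
```

Emit:
step_arm --targets '[[[0.5,0.001,0.0005,0.02,0,0,0.009],[0.5,0,0,0.02,0,0,0],[0.5,0,0,0.02,0,0,0],[0.5,0,0,0.02,0,0,0],[0.5,0,0,0.02,0,0,0],[0.5,0,0,0.02,0,0,0],[0.5,0,0,0.015,0,0,0],[0.5,0,0,0.007,0,0,0],[0.5,0,0,0,0,0,0],[0.5,0,0,0,0,0,0],[0.3,0,0,0,0,0,0],[0.1,0,0,0,0,0,0],[0.1,0,0,0,0,0,0],[0.1,0,0,0,0,0,0],[0.1,0,0,0,0,0,0],[0.1,0,0,0,0,0,0]]]'

```text
t: 39.75
ee_pos: [0.5247, 0.0999, 0.0635]
eef_rot: [180.0, 0.1, -177.7]
force: [1.7, 0.2, 4.3]
gripper_width: 0.252
```

```bash
python3 -c "
from h import *
plan([.5243,.0998,.0635],[180,0,182.2]);print(bot.get_state()['wrist_torque'])
s=grab_frame('scene');crop(s,270,130,420,250,5,'s22')"
```

```text
t 39.8 pos [0.5247 0.0999 0.0635] rpy [ 1.7998e+02  1.1000e-01 -1.7774e+02] F [1.7 0.2 4.3] w 0.252
turn [0.0003 0.002  0.0011] then shift [ 0.0004 -0.0001  0.    ] | shift if before turn [ 0.0004 -0.0001  0.    ]
[-0.01187756 -0.27193637 -0.02348982]
```

View pics/s22.png

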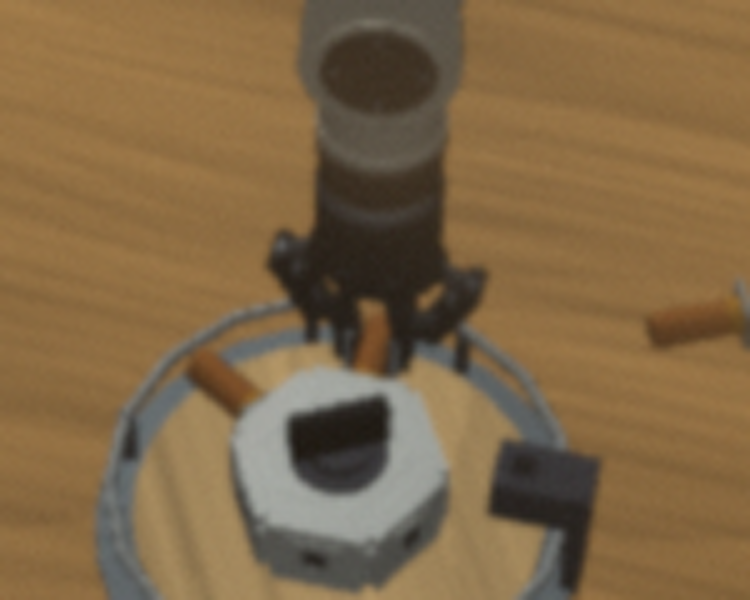

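Gripped with little side force. I'll draw it slowly and check the force.

Emit:
step_arm --targets '[[[0.1,0,0,-0.001,0,0,0],[0.1,0.003,0,0,0,0,0],[0.1,0.003,0,0,0,0,0],[0.1,0.004,0,0,0,0,0],[0.1,0.004,0,0,0,0,0],[0.1,0.004,0,0,0,0,0]]]'

```text
t: 40.4
ee_pos: [0.5045, 0.0989, 0.0632]
eef_rot: [-180.0, -0.1, -177.7]
force: [-0.2, -0.3, -0.3]
gripper_width: 0.251
```

Emit:
step_arm --targets '[[[0.1,0.005,0,0,0,0,0],[0.1,0.005,0,0,0,0,0],[0.1,0.005,0,0,0,0,0],[0.1,0.005,0,0,0,0,0],[0.1,0.005,0,0,0,0,0],[0.1,0.006,0,0,0,0,0],[0.1,0.008,0,0,0,0,0],[0.1,0.008,0,0,0,0,0],[0.1,0.009,0,0,0,0,0],[0.1,0.009,0,0,0,0,0],[0.1,0,0,0,0,0,0],[0.1,0,0,0,0,0,0]]]'

```text
t: 41.6
ee_pos: [0.4409, 0.0966, 0.064]
eef_rot: [180.0, 0.0, -177.7]
force: [-0.0, -0.7, -1.5]
gripper_width: 0.252
```

```bash
python3 -c "
from h import *
plan([.45,-.3,.15],[180,0,178])
s=grab_frame('scene');crop(s,270,110,420,230,5,'s23')
t=grab_frame('top');crop(t,400,160,550,280,5,'t23')"
```

```text
t 41.6 pos [0.4409 0.0966 0.064 ] rpy [ 1.7999e+02  4.0000e-02 -1.7773e+02] F [-0.  -0.7 -1.5] w 0.252
turn [0.0001 0.0006 0.0745] then shift [-0.0229 -0.396  -0.086 ] | shift if before turn [ 0.0066 -0.3966 -0.0861]
```

View pics/s23.png

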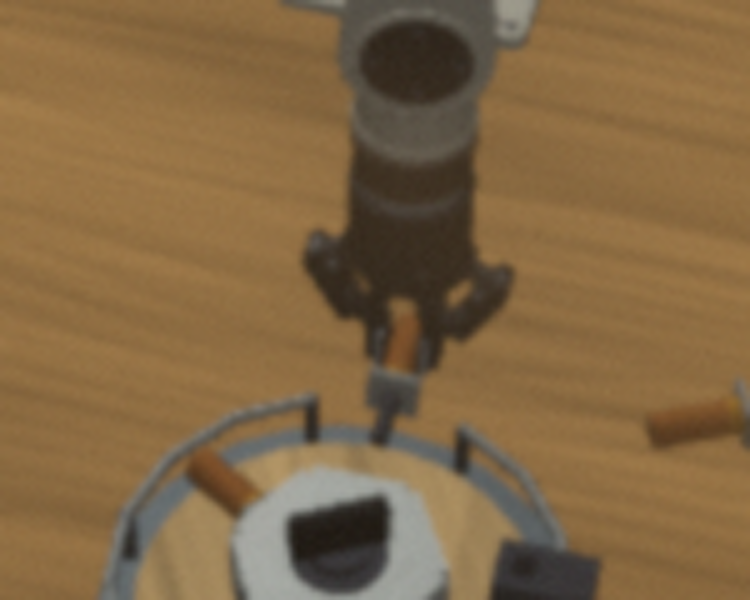

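View pics/t23.png

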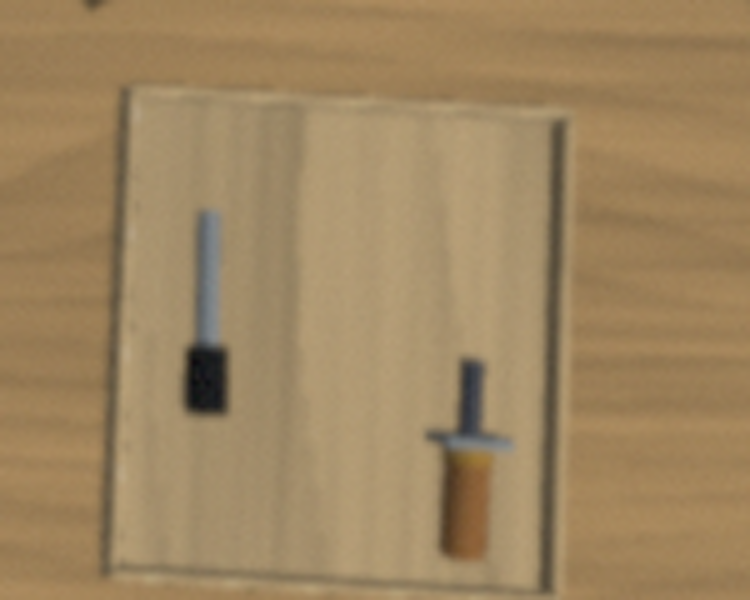

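Emit:
step_arm --targets '[[[0.1,0,0,-0.029,0,0,0.037],[0.1,0,0,-0.029,0,0,0.0375],[0.1,0,0,-0.028,0,0,0],[0.1,-0.0015,-0.0283,0,0,0,0],[0.1,-0.0015,-0.0283,0,0,0,0],[0.1,-0.0015,-0.0283,0,0,0,0],[0.1,-0.0015,-0.0283,0,0,0,0],[0.1,-0.0015,-0.0283,0,0,0,0],[0.1,-0.0015,-0.0283,0,0,0,0],[0.1,-0.0015,-0.0283,0,0,0,0],[0.1,-0.0015,-0.0283,0,0,0,0],[0.1,-0.0015,-0.0283,0,0,0,0],[0.1,-0.0015,-0.0283,0,0,0,0],[0.1,-0.0015,-0.0283,0,0,0,0],[0.1,-0.0015,-0.0283,0,0,0,0],[0.1,-0.0015,-0.0283,0,0,0,0],[0.1,-0.0015,-0.0283,0,0,0,0],[0.1,-0.0015,-0.0283,0,0,0,0],[0.1,0,0,0,0,0,0],[0.1,0,0,0,0,0,0]]]'

```text
t: 43.7
ee_pos: [0.4484, -0.3291, 0.1493]
eef_rot: [180.0, -0.0, 177.9]
force: [0.5, 0.7, -0.6]
gripper_width: 0.252
```

```bash
python3 -c "
from h import *
plan([.4486,-.3287,.0385],[180,0,178])
s=grab_frame('scene');crop(s,130,70,310,220,4,'s24')"
```

```text
t 43.7 pos [ 0.4484 -0.3291  0.1493] rpy [ 1.7996e+02 -2.0000e-02  1.7791e+02] F [ 0.5  0.7 -0.6] w 0.252
turn [ 0.0007 -0.0004 -0.0016] then shift [-0.0002  0.0004  0.1108] | shift if before turn [-0.0003  0.0003  0.1108]
```

View pics/s24.png

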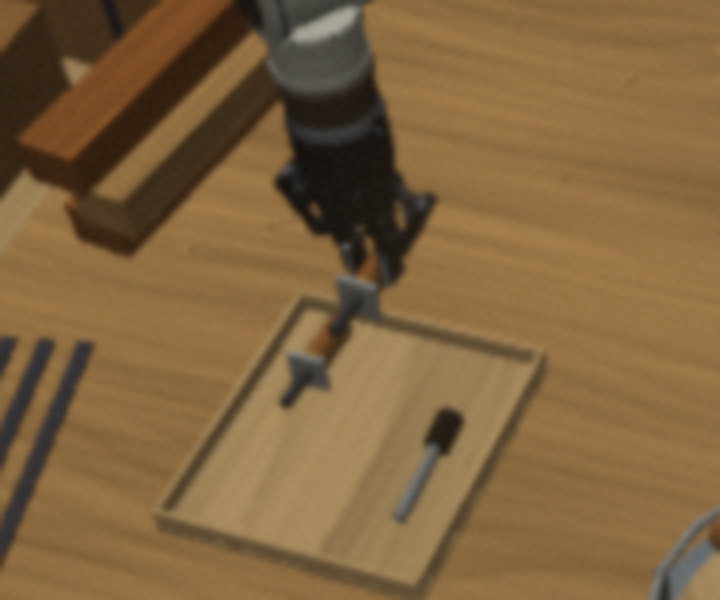

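Emit:
step_arm --targets '[[[0.1,0,0,0.02,0,0,0],[0.1,0,0,0.02,0,0,0],[0.1,0,0,0.02,0,0,0],[0.1,0,0,0.02,0,0,0],[0.1,0,0,0.014,0,0,0],[0.1,0,0,0.01,0,0,0],[0.1,0,0,0.005,0,0,0],[0.1,0,0,0.001,0,0,0],[0.1,0,0,0,0,0,0],[0.1,0,0,0,0,0,0]]]'

```text
t: 44.75
ee_pos: [0.4491, -0.3289, 0.0406]
eef_rot: [-179.9, 0.1, 178.0]
force: [0.7, -0.1, -0.7]
gripper_width: 0.254
```

Emit:
step_arm --targets '[[[0.35,0,0,0,0,0,0],[0.45,0,0,0,0,0,0],[0.45,0,0,0,0,0,0],[0.45,0,0,0,0,0,0],[0.45,0,0,-0.01,0,0,0],[0.45,0,0,-0.02,0,0,0],[0.45,0,0,-0.03,0,0,0],[0.45,0,0,-0.03,0,0,0],[0.45,0,0,-0.03,0,0,0],[0.45,0,0,-0.03,0,0,0],[1,-0.02,0.03,-0.02,0,0,0],[1,-0.02,0.03,-0.02,0,0,0],[1,-0.02,0.03,-0.02,0,0,0],[1,-0.02,0.03,0,0,0,0],[1,-0.02,0.03,0,0,0,0],[1,-0.02,0.03,0,0,0,0],[1,-0.02,0.03,0,0,0,0],[1,-0.02,0.03,0,0,0,0],[1,0,0.03,0,0,0,0],[1,0,0.03,0,0,0,0]]]'

```text
t: 46.75
ee_pos: [0.6193, -0.033, 0.2501]
eef_rot: [180.0, 0.0, 178.0]
force: [1.0, 1.1, -0.2]
gripper_width: 0.998
```

```bash
python3 -c "
from h import *
plan([.6195,.1035,.2],[180,0,122.3]);print(bot.get_state()['q'])
s=grab_frame('scene');crop(s,130,70,310,220,4,'s25')
t=grab_frame('top');crop(t,180,120,380,270,4,'t25')"
```

```text
t 46.8 pos [ 0.6193 -0.033   0.2501] rpy [180.     0.   178.01] F [ 1.   1.1 -0.2] w 0.998
turn [1.000e-04 1.000e-04 9.723e-01] then shift [0.1152 0.0731 0.0501] | shift if before turn [0.0045 0.1364 0.0501]
[-3.04756672e+00  2.79289073e+01  2.03720354e+01  8.24388010e+01
  2.25984844e-03 -1.05379499e+00]
```

View pics/s25.png

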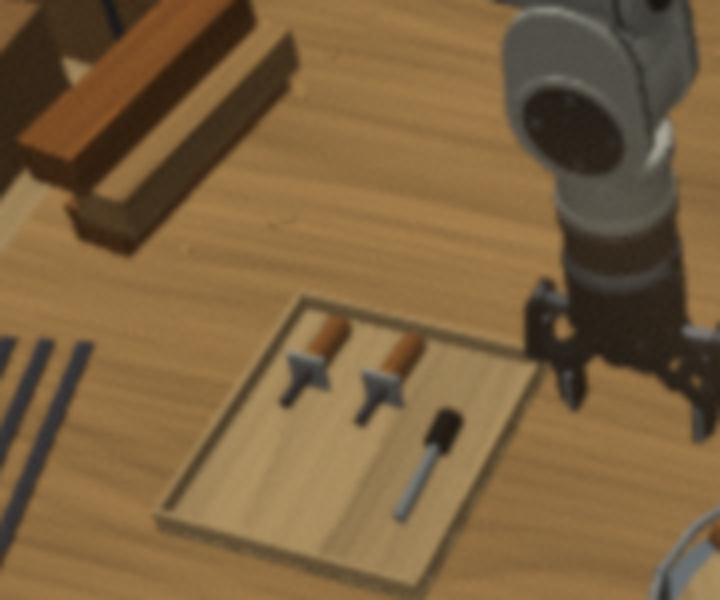

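View pics/t25.png

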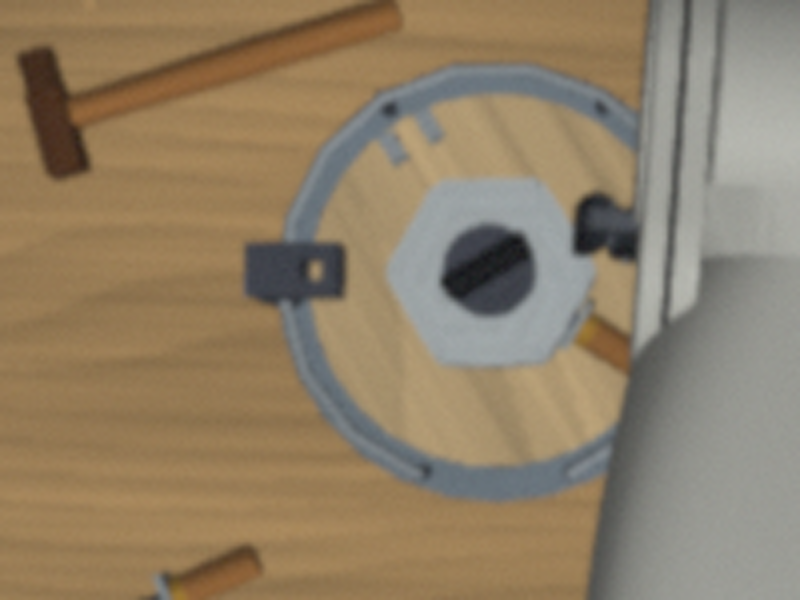

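Emit:
step_arm --targets '[[[1,0.0009,0.0273,0,0,0,0],[1,0.0009,0.0273,0,0,0,0],[1,0.0009,0.0273,0,0,0,0],[1,0.0009,0.0273,0,0,0,0],[1,0.0009,0.0272,0,0,0,0],[1,0,0,0,0,0,0.1389],[1,0,0,0,0,0,0.1389],[1,0,0,0,0,0,0.1389],[1,0,0,0,0,0,0.1389],[1,0,0,0,0,0,0.1389],[1,0,0,0,0,0,0.1389],[1,0,0,0,0,0,0.1389],[1,0,0,0.02,0,0,0],[1,0,0,0.02,0,0,0],[1,0,0,0.02,0,0,0],[1,0,0,0.02,0,0,0],[1,0,0,0,0,0,0],[1,0,0,0,0,0,0],[1,0,0,0,0,0,0]]]' --squeeze 40

```text
t: 48.75
ee_pos: [0.6201, 0.102, 0.1716]
eef_rot: [179.9, 0.1, 122.3]
force: [0.0, -0.2, 0.1]
gripper_width: 1.0
```

```bash
python3 -c "
from h import *
plan([.6195,.1035,.115],[180,0,122.3])"
```

```text
t 48.8 pos [0.6201 0.102  0.1716] rpy [1.7986e+02 6.0000e-02 1.2226e+02] F [ 0.  -0.2  0.1] w 1.0
turn [ 0.0024  0.0011 -0.0006] then shift [0.0016 0.0003 0.0566] | shift if before turn [0.0017 0.0001 0.0566]
```

Emit:
step_arm --targets '[[[1,0.0016,0.0003,0.019,0.002,0,0],[1,0,0,0.019,0,0,0],[1,0,0,0.018,0,0,0],[1,0,0,0,0,0,0],[0.3,0,0,0,0,0,0],[0.05,0,0,0,0,0,0],[0.05,0,0,0,0,0,0],[0.05,0,0,0,0,0,0],[0.05,0,0,0,0,0,0],[0.05,0,0,0,0,0,0],[0.05,0,0,0,0,0,0]]]'

```text
t: 49.85
ee_pos: [0.6198, 0.1042, 0.1148]
eef_rot: [179.9, 0.0, 122.3]
force: [4.0, 2.9, 3.1]
gripper_width: 0.175
```

Emit:
step_arm --targets '[[[0.05,0,0,0,0,0,0.104],[0.05,0,0,0,0,0,0.104],[0.05,0,0,0,0,0,0.104],[0.05,0,0,0,0,0,0.104],[0.05,0,0,0,0,0,0.104],[0.05,0,0,0,0,0,0.104],[0.05,0,0,0,0,0,0.104],[0.05,0,0,0,0,0,0.104],[0.05,0,0,0,0,0,0.104],[0.05,0,0,0,0,0,0.104],[0.05,0,0,0,0,0,0],[0.05,0,0,0,0,0,0],[0.05,0,0,0,0,0,0]]]'

```text
t: 51.15
ee_pos: [0.6199, 0.1043, 0.1148]
eef_rot: [179.9, -0.1, 62.8]
force: [5.2, 2.4, 3.4]
gripper_width: 0.175
```

```bash
python3 -c "
from h import *
plan([.6195,.1035,.115],[180,0,62.6]);print(bot.get_state()['wrist_torque'])"
```

```text
t 51.1 pos [0.6199 0.1043 0.1148] rpy [ 1.7993e+02 -6.0000e-02  6.2840e+01] F [5.2 2.4 3.4] w 0.175
turn [ 0.0012 -0.001   0.0042] then shift [-0.0009  0.     -0.0002] | shift if before turn [-0.0009  0.     -0.0002]
[ 0.65614835 -0.6027619  -0.08933896]
```

Emit:
step_arm --targets '[[[1,0,0,0,0,0,0],[1,0,0,0,0,0,0],[1,0,0,0,0,0,0],[1,0,0,0,0,0,0],[1,0,0,-0.02,0,0,0],[1,0,0,-0.025,0,0,0],[1,0,0,-0.025,0,0,-0.149],[1,0,0,-0.02,0,0,-0.149],[1,0,0,0,0,0,-0.149],[1,0,0,0,0,0,-0.149],[1,0,0,0,0,0,-0.149],[1,0,0,0,0,0,-0.149],[1,0,0,0,0,0,-0.149],[1,0,0,0,0,0,-0.149],[1,0,0,0,0,0,-0.149],[1,0,0,0,0,0,-0.149],[1,0,0,0,0,0,-0.149],[1,0,0,0,0,0,-0.149],[1,0,0,0,0,0,-0.149],[1,0,0,0,0,0,-0.149]]]' --squeeze 60

```text
t: 53.15
ee_pos: [0.6183, 0.1035, 0.2034]
eef_rot: [-179.9, -0.2, -177.4]
force: [-0.3, 0.3, -0.1]
gripper_width: 0.999
```

Emit:
step_arm --targets '[[[0.5,0.02,0,0,0,0,0],[0.5,0.02,0,0,0,0,0],[0.5,0.02,0,0,0,0,0],[0.5,0.02,0,0,0,0,0],[0.5,0.015,0,0,0,0,0],[0.5,0,0,0,0,0,0],[0.5,0,0,0,0,0,0],[0.5,0,0,0,0,0,0]]]'

```text
t: 53.95
ee_pos: [0.5246, 0.1001, 0.204]
eef_rot: [-179.9, -0.1, -177.8]
force: [0.6, -0.7, 0.6]
gripper_width: 0.499
```

```bash
python3 -c "
from h import *
plan([.5243,.0994,.0635],[180,0,182.5])
s=grab_frame('scene');crop(s,270,130,420,250,5,'s26');handle(s,(335,185,360,210))
t=grab_frame('top');crop(t,180,120,380,270,4,'t26')"
```

```text
t 54.0 pos [0.5246 0.1001 0.204 ] rpy [-1.7995e+02 -6.0000e-02 -1.7779e+02] F [ 0.6 -0.7  0.6] w 0.499
turn [-0.0009 -0.001  -0.005 ] then shift [ 0.0003 -0.0007  0.1405] | shift if before turn [ 0.0002 -0.0005  0.1405]
handle px [ 7  7  9 12 70] centre [0.5167 0.1018] angle 1.01 ext 0.0444
```

View pics/s26.png

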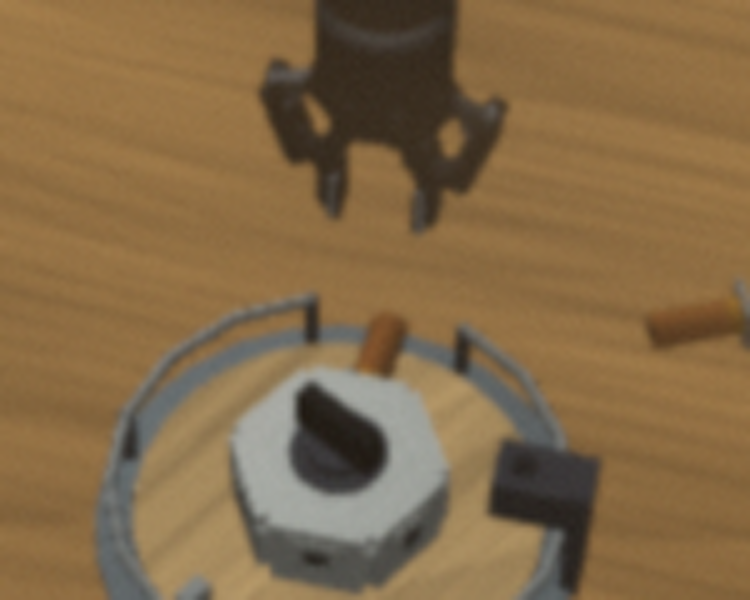

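View pics/t26.png

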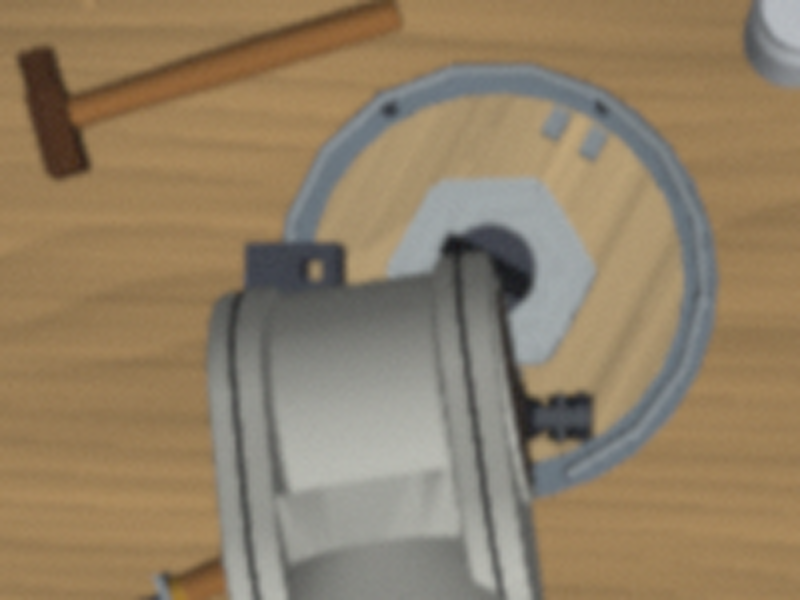

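Emit:
step_arm --targets '[[[0.5,0.0003,-0.0002,0.02,0,0,0],[0.5,0,0,0.02,0,0,0],[0.5,0,0,0.02,0,0,0],[0.5,0,0,0.02,0,0,0],[0.5,0,0,0.02,0,0,0],[0.5,0,0,0.02,0,0,0],[0.5,0,0,0.013,0,0,0],[0.5,0,0,0.007,0,0,0],[0.5,0,0,0,0,0,0],[0.5,0,0,0,0,0,0],[0.3,0,0,0,0,0,0],[0.1,0,0,0,0,0,0],[0.1,0,0,0,0,0,0],[0.1,0,0,0,0,0,0],[0.1,0,0,0,0,0,0],[0.1,0,0,0,0,0,0]]]'

```text
t: 55.65
ee_pos: [0.524, 0.0999, 0.0646]
eef_rot: [-180.0, 0.0, -177.8]
force: [1.3, 0.5, 4.4]
gripper_width: 0.253
```

```bash
python3 -c "
from h import *
plan([.5243,.0998,.0635],[180,0,182.2]);print(bot.get_state()['wrist_torque'])
s=grab_frame('scene');crop(s,270,130,420,250,5,'s27')"
```

```text
t 55.6 pos [0.524  0.0999 0.0646] rpy [-1.7997e+02  1.0000e-02 -1.7778e+02] F [1.3 0.5 4.4] w 0.253
turn [-0.0006  0.0002  0.0003] then shift [-0.0003 -0.0001  0.0011] | shift if before turn [-0.0003 -0.0001  0.0011]
[ 0.06460883 -0.25963807  0.04672627]
```

View pics/s27.png

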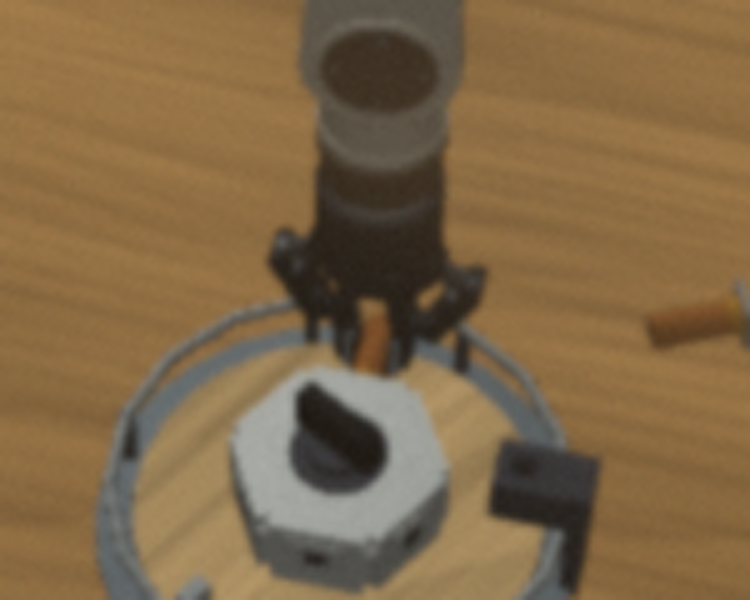

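Emit:
step_arm --targets '[[[0.1,0,0,-0.001,0,0,0],[0.1,0.003,0,0,0,0,0],[0.1,0.003,0,0,0,0,0],[0.1,0.004,0,0,0,0,0],[0.1,0.004,0,0,0,0,0],[0.1,0.004,0,0,0,0,0]]]'

```text
t: 56.3
ee_pos: [0.5039, 0.0988, 0.0644]
eef_rot: [-179.9, -0.2, -177.8]
force: [-0.7, -0.5, 0.5]
gripper_width: 0.254
```

Emit:
step_arm --targets '[[[0.1,0.005,0,0,0,0,0],[0.1,0.005,0,0,0,0,0],[0.1,0.005,0,0,0,0,0],[0.1,0.005,0,0,0,0,0],[0.1,0.005,0,0,0,0,0],[0.1,0.006,0,0,0,0,0],[0.1,0.008,0,0,0,0,0],[0.1,0.008,0,0,0,0,0],[0.1,0.009,0,0,0,0,0],[0.1,0.009,0,0,0,0,0],[0.1,0,0,0,0,0,0],[0.1,0,0,0,0,0,0]]]'

```text
t: 57.5
ee_pos: [0.4403, 0.0965, 0.0653]
eef_rot: [-179.9, -0.1, -177.8]
force: [0.7, -0.5, -0.3]
gripper_width: 0.255
```

```bash
python3 -c "
from h import *
c=np.array([.5286,-.3315]);w=lambda x,y:c+x*np.array([.9994,-.035])+y*np.array([.035,.9994])
print(w(.03,-.06),w(.03,.0))
p=w(.03,-.06)
plan([p[0],p[1],.15],[180,0,178])
s=grab_frame('scene');crop(s,270,110,420,230,5,'s28')
t=grab_frame('top');crop(t,400,160,550,280,5,'t28')"
```

```text
[ 0.556482 -0.392514] [ 0.558582 -0.33255 ]
t 57.5 pos [0.4403 0.0965 0.0653] rpy [-1.7995e+02 -6.0000e-02 -1.7778e+02] F [ 0.7 -0.5 -0.3] w 0.255
turn [-0.0009 -0.0011  0.0737] then shift [-0.1331 -0.4847 -0.0847] | shift if before turn [-0.097  -0.4933 -0.0844]
```

View pics/s28.png

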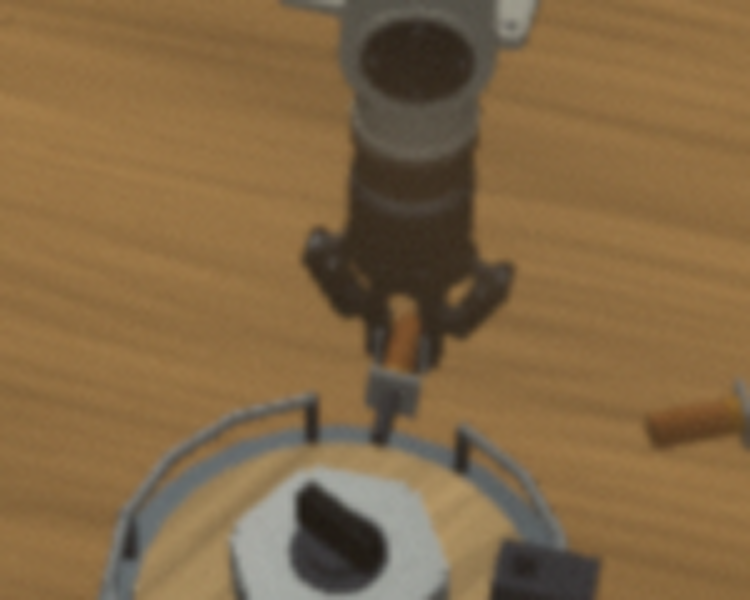

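View pics/t28.png

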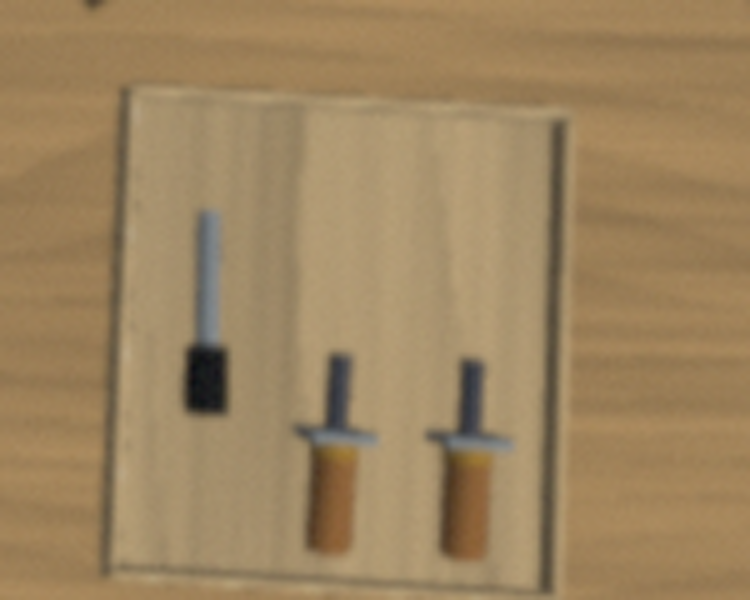

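Emit:
step_arm --targets '[[[0.1,0,0,-0.029,0,0,0.037],[0.1,0,0,-0.028,0,0,0.0367],[0.1,0,0,-0.028,0,0,0],[0.1,-0.0085,-0.0303,0,0,0,0],[0.1,-0.0085,-0.0303,0,0,0,0],[0.1,-0.0085,-0.0303,0,0,0,0],[0.1,-0.0085,-0.0303,0,0,0,0],[0.1,-0.0085,-0.0303,0,0,0,0],[0.1,-0.0085,-0.0303,0,0,0,0],[0.1,-0.0085,-0.0303,0,0,0,0],[0.1,-0.0085,-0.0303,0,0,0,0],[0.1,-0.0085,-0.0303,0,0,0,0],[0.1,-0.0085,-0.0303,0,0,0,0],[0.1,-0.0085,-0.0303,0,0,0,0],[0.1,-0.0085,-0.0303,0,0,0,0],[0.1,-0.0085,-0.0303,0,0,0,0],[0.1,-0.0085,-0.0303,0,0,0,0],[0.1,-0.0085,-0.0303,0,0,0,0],[0.1,-0.0085,-0.0303,0,0,0,0],[0.1,0,0,0,0,0,0]]]'

```text
t: 59.6
ee_pos: [0.5596, -0.397, 0.1491]
eef_rot: [-179.8, -0.1, 177.8]
force: [-0.2, 0.4, -1.3]
gripper_width: 0.25
```

Emit:
step_arm --targets '[[[0.1,0,0,0,0,0,0],[0.1,0,0,0,0,0,0]]]'

```text
t: 59.8
ee_pos: [0.5592, -0.3919, 0.1499]
eef_rot: [-180.0, -0.2, 178.0]
force: [-0.9, -0.7, -0.1]
gripper_width: 0.251
```

```bash
python3 -c "
from h import *
plan([.5595,-.3925,.0405],[180,0,178])
s=grab_frame('scene');crop(s,130,90,310,240,4,'s29')"
```

```text
t 59.8 pos [ 0.5592 -0.3919  0.1499] rpy [-1.7999e+02 -1.5000e-01  1.7802e+02] F [-0.9 -0.7 -0.1] w 0.251
turn [-0.0001 -0.0027  0.0004] then shift [-0.0004 -0.0006  0.1094] | shift if before turn [-0.0006 -0.0006  0.1094]
```

View pics/s29.png

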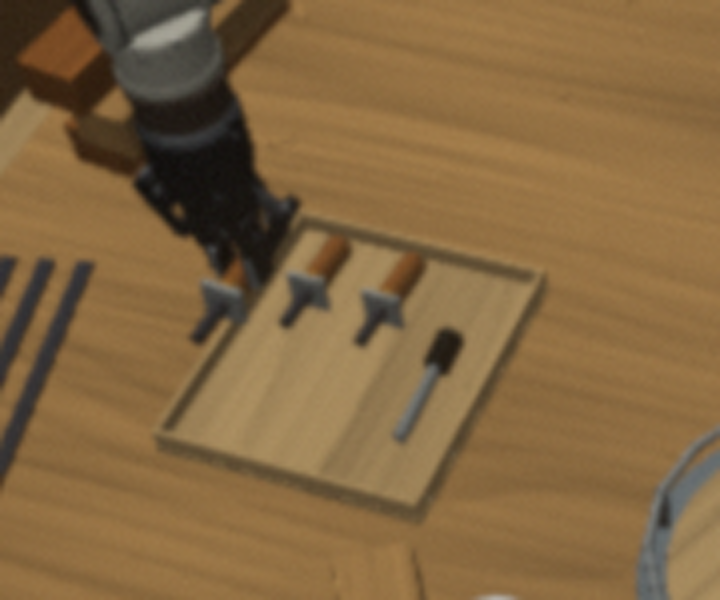

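Emit:
step_arm --targets '[[[0.1,0,0,0.02,0,0,0],[0.1,0,0,0.02,0,0,0],[0.1,0,0,0.02,0,0,0],[0.1,0,0,0.02,0,0,0],[0.1,0,0,0.014,0,0,0],[0.1,0,0,0.01,0,0,0],[0.1,0,0,0.005,0,0,0],[0.1,0,0,0,0,0,0],[0.1,0,0,0,0,0,0],[0.1,0,0,0,0,0,0]]]'

```text
t: 60.85
ee_pos: [0.5598, -0.3933, 0.0424]
eef_rot: [-179.9, -0.0, 178.0]
force: [0.4, -0.5, -0.9]
gripper_width: 0.248
```

Emit:
step_arm --targets '[[[0.35,0,0,0,0,0,0],[0.45,0,0,0,0,0,0],[0.45,0,0,0,0,0,0],[0.45,0,0,0,0,0,0],[0.45,0,0,-0.01,0,0,0],[0.45,0,0,-0.02,0,0,0],[0.45,0,0,-0.03,0,0,0],[0.45,0,0,-0.03,0,0,0],[0.45,0,0,-0.03,0,0,0],[0.45,0,0,-0.03,0,0,0],[1,0.01,0.03,-0.03,0,0,0],[1,0.01,0.03,-0.03,0,0,0],[1,0.01,0.03,0,0,0,0],[1,0.01,0.03,0,0,0,0],[1,0.01,0.03,0,0,0,0],[1,0.01,0.03,0,0,0,0],[1,0.01,0.03,0,0,0,0],[1,0.01,0.03,0,0,0,0],[1,0.01,0.03,0,0,0,0],[1,0,0.03,0,0,0,0]]]'

```text
t: 62.85
ee_pos: [0.4789, -0.0885, 0.2524]
eef_rot: [-179.9, -0.0, 178.0]
force: [1.2, 0.1, 0.0]
gripper_width: 0.999
```

```bash
python3 -c "
from h import *
plan([.42,.29,.2],[180,0,203])
s=grab_frame('scene');crop(s,130,90,310,240,4,'s30')
crop(s,380,160,460,220,8,'s30e')
handle(s,(395,180,430,205),.018)
t=grab_frame('top');crop(t,190,220,270,280,8,'t30');handle(t,(215,240,260,280),.018)"
```

```text
t 62.9 pos [ 0.4789 -0.0885  0.2524] rpy [-1.7992e+02 -4.0000e-02  1.7796e+02] F [1.2 0.1 0. ] w 0.999
turn [-0.0011 -0.0011 -0.437 ] then shift [-0.0936  0.3714  0.0524] | shift if before turn [0.0723 0.3762 0.052 ]
handle px [ 5 10 17  9 99] centre [0.4206 0.2815] angle 122.63 ext 0.0523
handle px [ 11  18  19  12 115] centre [0.4177 0.281 ] angle 114.82 ext 0.0483
```

View pics/s30.png

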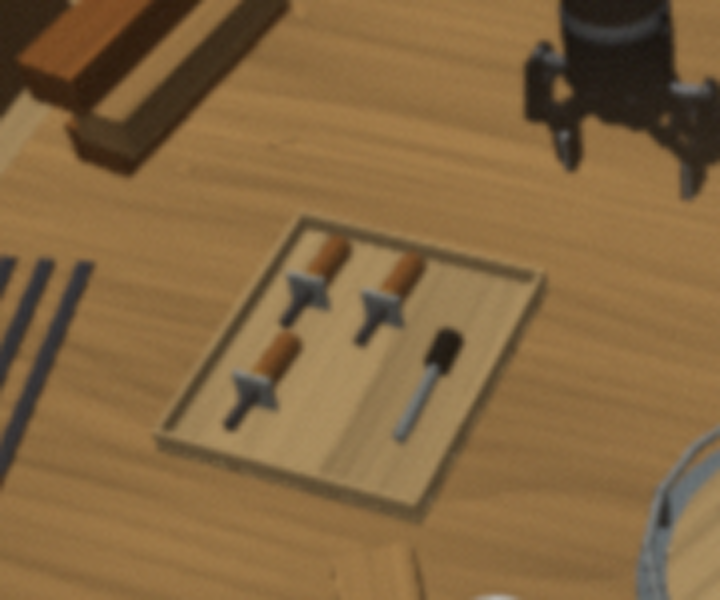

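View pics/t30.png

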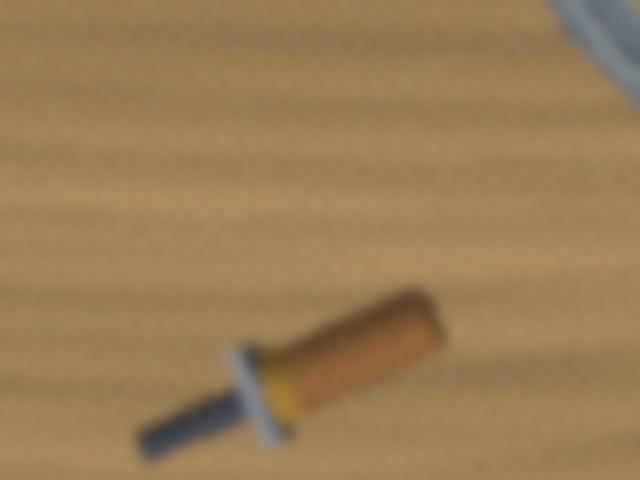

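View pics/s30e.png

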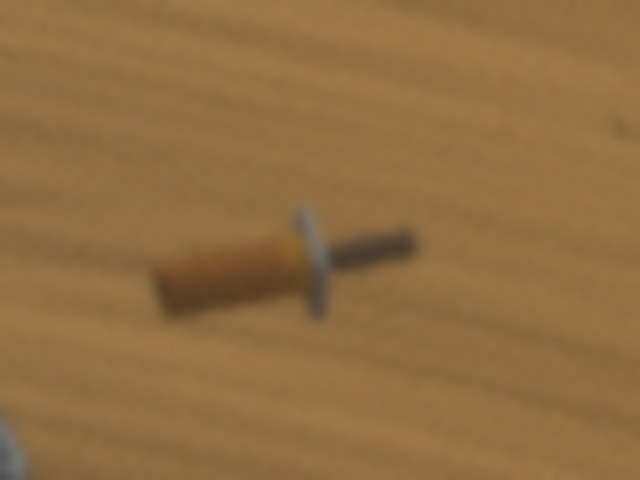

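```bash
python3 -c "
from h import *
t=grab_frame('top');s=grab_frame('scene')
T=lambda x,y:(x/8+190,y/8+220);S=lambda x,y:(x/8+380,y/8+160)
a=onz(t,*T(432,315),.014);b=onz(t,*T(148,445),.019);d=a-b
print(a,b,np.linalg.norm(d),np.degrees(np.arctan2(d[1],d[0])))
c=onz(s,*S(162,290),.014);e=onz(s,*S(412,242),.019);d2=c-e
print(c,e,np.linalg.norm(d2),np.degrees(np.arctan2(d2[1],d2[0])))
print('tri end',tri(t,T(432,315),s,S(162,290)),'tip',tri(t,T(148,445),s,S(412,242)),'collar',tri(t,T(260,395),s,S(313,262)))
m=(a+c)/2;n=(b+e)/2;u=(n-m)/np.linalg.norm(n-m);print('handle centre',m+.03*u)
"
```

```text
[0.42936821 0.25793863 0.014     ] [0.38409967 0.34983929 0.019     ] 0.10256691767112308 -63.776008621770366
[0.43262425 0.26111458 0.014     ] [0.38412776 0.35329866 0.019     ] 0.10428237326009226 -62.25189814780286
tri end (array([0.42857392, 0.26002205, 0.00827244]), np.float64(0.0018268119046929792)) tip (array([0.38326514, 0.35197368, 0.01687627]), np.float64(0.0030776881402307587)) collar (array([0.40060308, 0.31589775, 0.01230641]), np.float64(0.001984196655588611))
handle centre [0.41739599 0.28622735 0.01545046]
```

Emit:
step_arm --targets '[[[1,0.0057,0.0286,0,0,0,0],[1,0.0057,0.0286,0,0,0,0],[1,0.0057,0.0286,0,0,0,0],[1,0.0057,0.0286,0,0,0,0],[1,0.0057,0.0286,0,0,0,0],[1,0.0057,0.0286,0,0,0,0],[1,0.0057,0.0286,0,0,0,0],[1,0.0057,0.0286,0,0,0,0],[1,0.0057,0.0286,0,0,0,0],[1,0.0057,0.0286,0,0,0,0],[1,0.0057,0.0286,0,0,0,0],[1,0.0057,0.0286,0,0,0,0],[1,0.0057,0.0286,0,0,0,0]]]'

```text
t: 64.35
ee_pos: [0.4199, 0.2849, 0.2512]
eef_rot: [-179.9, -0.1, 177.9]
force: [-0.2, -0.3, 0.3]
gripper_width: 1.002
```

Emit:
step_arm --targets '[[[1,0,0,0,0,0,-0.1483],[1,0,0,0,0,0,-0.1483],[1,0,0,0,0,0,-0.1483],[1,0,0,0,0,0,-0.1483],[1,0,0,0,0,0,-0.1483],[1,0,0,0,0,0,-0.1483],[1,0,0,0,0,0,-0.1483],[1,0,0,0,0,0,-0.1483],[1,0,0,0,0,0,-0.1483],[1,0,0,0,0,0,-0.1483],[1,0,0,0,0,0,-0.1483],[1,0,0,0,0,0,-0.1483],[1,0,0,0,0,0,-0.1483],[1,0,0,0,0,0,-0.1483],[1,0,0,0,0,0,0],[1,0,0,0,0,0,0],[1,0,0,0,0,0,0]]]'

```text
t: 66.05
ee_pos: [0.4195, 0.2842, 0.251]
eef_rot: [179.9, -0.0, -63.2]
force: [1.3, -0.2, -0.2]
gripper_width: 0.998
```

```bash
python3 -c "
from h import *
plan([.4174,.2862,.028],[180,0,-63])
s=grab_frame('scene');crop(s,370,130,490,220,6,'s31')"
```

```text
t 66.0 pos [0.4195 0.2842 0.251 ] rpy [ 1.7989e+02 -1.0000e-02 -6.3210e+01] F [ 1.3 -0.2 -0.2] w 0.998
turn [ 0.0019 -0.0002 -0.0037] then shift [-0.0028  0.001   0.223 ] | shift if before turn [-0.0028  0.0005  0.223 ]
```

View pics/s31.png

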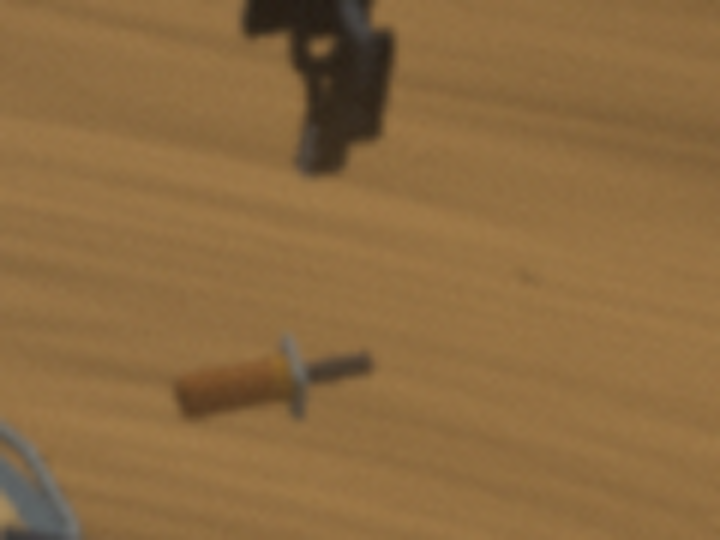

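Emit:
step_arm --targets '[[[0.7,-0.0028,0.001,0.025,0.002,0,0],[0.7,0,0,0.028,0,0,0],[0.7,0,0,0.028,0,0,0],[0.7,0,0,0.028,0,0,0],[0.7,0,0,0.028,0,0,0],[0.7,0,0,0.028,0,0,0],[0.6,0,0,0.025,0,0,0],[0.6,0,0,0.015,0,0,0],[0.6,0,0,0.01,0,0,0],[0.6,0,0,0.008,0,0,0],[0.6,0,0,0,0,0,0],[0.6,0,0,0,0,0,0],[0.6,0,0,0,0,0,0]]]'

```text
t: 67.4
ee_pos: [0.4176, 0.287, 0.0289]
eef_rot: [-179.9, 0.0, -63.1]
force: [-0.0, -0.4, -0.2]
gripper_width: 0.598
```

```bash
python3 -c "
from h import *
plan([.4174,.2862,.028],[180,0,-63])
s=grab_frame('scene');crop(s,370,130,490,220,6,'s32')"
```

```text
t 67.4 pos [0.4176 0.287  0.0289] rpy [-1.7989e+02  1.0000e-02 -6.3060e+01] F [-0.  -0.4 -0.2] w 0.598
turn [-0.0019  0.0001 -0.001 ] then shift [0.0006 0.0005 0.0009] | shift if before turn [0.0006 0.0005 0.0009]
```

View pics/s32.png

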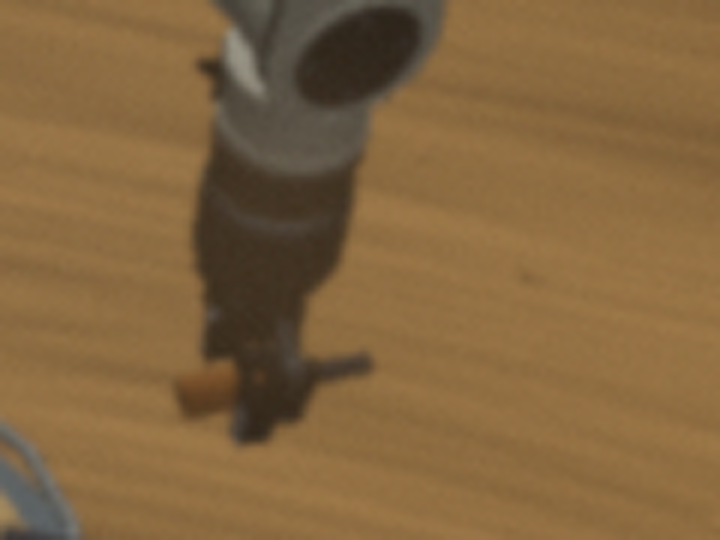

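Emit:
step_arm --targets '[[[0.6,0.004,0,0,0,0,0],[0.6,0,0,0,0,0,0],[0.3,0,0,0,0,0,0],[0.1,0,0,0,0,0,0],[0.1,0,0,0,0,0,0],[0.1,0,0,0,0,0,0],[0.1,0,0,0,0,0,0],[0.1,0,0,0,0,0,0]]]'

```text
t: 68.25
ee_pos: [0.4188, 0.283, 0.0282]
eef_rot: [-180.0, -0.0, -63.1]
force: [-0.3, -1.1, 4.9]
gripper_width: 0.254
```

Emit:
step_arm --targets '[[[0.1,0,0,-0.01,0,0,0],[0.1,0,0,-0.02,0,0,0],[0.1,0,0,-0.02,0,0,0],[0.1,0,0,-0.03,0,0,0],[0.1,0,0,-0.03,0,0,0],[0.1,0,0,-0.03,0,0,0],[0.1,0,0,-0.03,0,0,0],[0.1,0,0,0,0,0,0],[0.1,0,0,0,0,0,0]]]'

```text
t: 69.15
ee_pos: [0.4189, 0.2833, 0.1987]
eef_rot: [-179.9, 0.0, -63.0]
force: [-0.1, -1.0, -0.7]
gripper_width: 0.257
```

```bash
python3 -c "
from h import *
c=np.array([.5286,-.3315]);w=lambda x,y:c+x*np.array([.9994,-.035])+y*np.array([.035,.9994])
p=w(.037,.008);print(p)
plan([p[0],p[1],.2],[180,0,178])
s=grab_frame('scene');crop(s,370,110,490,200,6,'s33')"
```

```text
[ 0.5658578 -0.3247998]
t 69.2 pos [0.4189 0.2833 0.1987] rpy [-1.799e+02  2.000e-02 -6.304e+01] F [-0.1 -1.  -0.7] w 0.257
turn [-8.0000e-04  2.0000e-03  2.0762e+00] then shift [-0.1681 -0.6026 -0.0013] | shift if before turn [ 0.6086  0.1447 -0.0017]
```

View pics/s33.png

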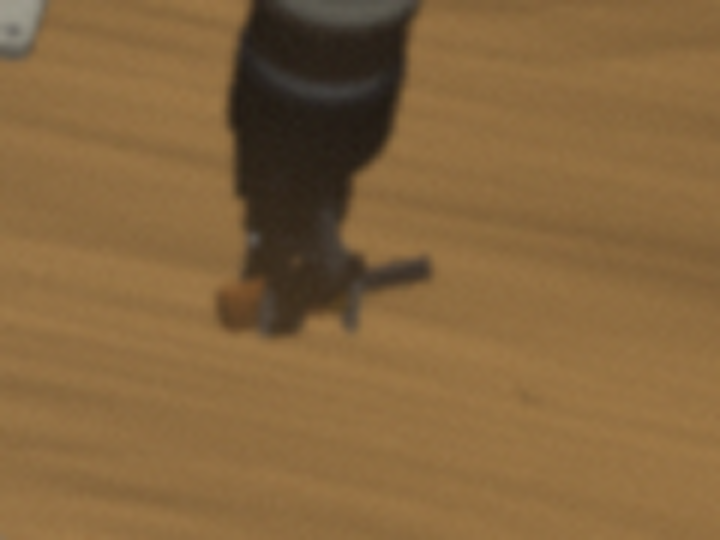

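Emit:
step_arm --targets '[[[0.1,0,0,0,0,0,0.1483],[0.1,0,0,0,0,0,0.1483],[0.1,0,0,0,0,0,0.1483],[0.1,0,0,0,0,0,0.1483],[0.1,0,0,0,0,0,0.1483],[0.1,0,0,0,0,0,0.1483],[0.1,0,0,0,0,0,0.1483],[0.1,0,0,0,0,0,0.1483],[0.1,0,0,0,0,0,0.1483],[0.1,0,0,0,0,0,0.1483],[0.1,0,0,0,0,0,0.1483],[0.1,0,0,0,0,0,0.1483],[0.1,0,0,0,0,0,0.1483],[0.1,0,0,0,0,0,0.1483]]]'

```text
t: 70.6
ee_pos: [0.4176, 0.2823, 0.196]
eef_rot: [-179.9, -0.2, 177.6]
force: [-0.4, -0.2, 0.7]
gripper_width: 0.257
```

Emit:
step_arm --targets '[[[0.1,-0.0081,-0.0301,0,0,0,0],[0.1,-0.0081,-0.0301,0,0,0,0],[0.1,-0.0081,-0.0301,0,0,0,0],[0.1,-0.0081,-0.0301,0,0,0,0],[0.1,-0.0081,-0.0301,0,0,0,0],[0.1,-0.0081,-0.0301,0,0,0,0],[0.1,-0.0081,-0.0301,0,0,0,0],[0.1,-0.0081,-0.0301,0,0,0,0],[0.1,-0.0081,-0.0301,0,0,0,0],[0.1,-0.0081,-0.0301,0,0,0,0],[0.1,-0.0081,-0.0301,0,0,0,0],[0.1,-0.0081,-0.0301,0,0,0,0],[0.1,-0.0081,-0.0301,0,0,0,0],[0.1,-0.0081,-0.0301,0,0,0,0],[0.1,-0.0081,-0.0301,0,0,0,0],[0.1,-0.0081,-0.0301,0,0,0,0],[0.1,-0.0081,-0.0301,0,0,0,0],[0.1,-0.0081,-0.0301,0,0,0,0],[0.1,-0.0081,-0.0301,0,0,0,0],[0.1,-0.0081,-0.0301,0,0,0,0]]]'

```text
t: 72.6
ee_pos: [0.5587, -0.325, 0.1956]
eef_rot: [179.9, -0.2, 178.0]
force: [0.5, 0.1, -0.7]
gripper_width: 0.257
```

Emit:
step_arm --targets '[[[0.1,0,0,0,0,0,0],[0.1,0,0,0,0,0,0],[0.1,0,0,0,0,0,0]]]'

```text
t: 72.9
ee_pos: [0.5588, -0.3232, 0.1966]
eef_rot: [179.9, -0.1, 178.0]
force: [-0.2, 0.0, -0.2]
gripper_width: 0.259
```

```bash
python3 -c "
from h import *
plan([.5599,-.3246,.0385],[180,0,178])
s=grab_frame('scene');crop(s,130,70,310,220,4,'s34')"
```

```text
t 72.9 pos [ 0.5588 -0.3232  0.1966] rpy [ 1.7990e+02 -1.5000e-01  1.7803e+02] F [-0.2  0.  -0.2] w 0.259
turn [ 0.0017 -0.0025  0.0005] then shift [-0.0011 -0.0014  0.1581] | shift if before turn [-0.0015 -0.0016  0.1581]
```

View pics/s34.png

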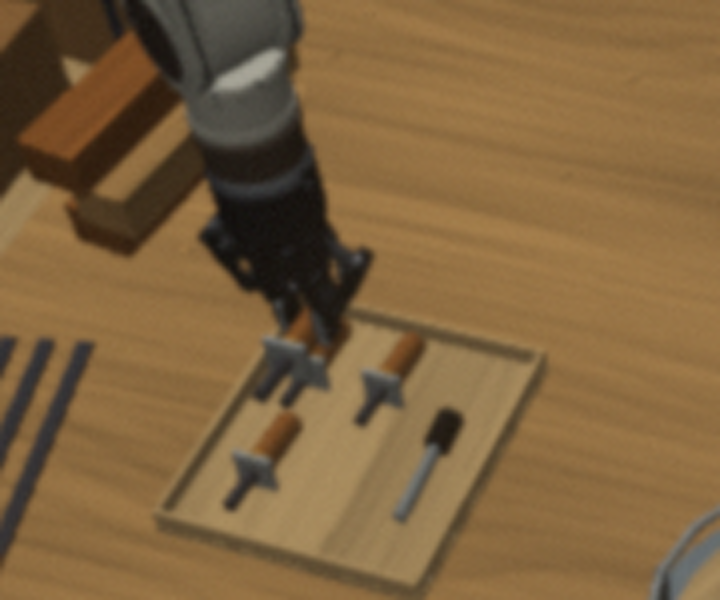

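Emit:
step_arm --targets '[[[0.1,0,0,0.025,0,0,0],[0.1,0,0,0.025,0,0,0],[0.1,0,0,0.025,0,0,0],[0.1,0,0,0.025,0,0,0],[0.1,0,0,0.025,0,0,0],[0.1,0,0,0.015,0,0,0],[0.1,0,0,0.01,0,0,0],[0.1,0,0,0.005,0,0,0],[0.1,0,0,0.002,0,0,0],[0.1,0,0,0,0,0,0],[0.1,0,0,0,0,0,0]]]'

```text
t: 74.05
ee_pos: [0.5602, -0.3246, 0.0421]
eef_rot: [-179.9, 0.1, 178.0]
force: [0.2, 0.3, -0.1]
gripper_width: 0.256
```

Emit:
step_arm --targets '[[[0.35,0,0,0,0,0,0],[0.45,0,0,0,0,0,0],[0.45,0,0,0,0,0,0],[0.45,0,0,0,0,0,0],[0.45,0,0,-0.01,0,0,0],[0.45,0,0,-0.02,0,0,0],[0.45,0,0,-0.03,0,0,0],[0.45,0,0,-0.03,0,0,0],[0.45,0,0,-0.03,0,0,0],[0.45,0,0,-0.03,0,0,0],[1,0.01,0.03,-0.03,0,0,0],[1,0.01,0.03,-0.03,0,0,0],[1,0.01,0.03,0,0,0,0],[1,0.01,0.03,0,0,0,0],[1,0.01,0.03,0,0,0,0],[1,0.01,0.03,0,0,0,0],[1,0.01,0.03,0,0,0,0],[1,0.01,0.03,0,0,0,0],[1,0.01,0.03,0,0,0,0],[1,0,0.03,0,0,0,0]]]'

```text
t: 76.05
ee_pos: [0.4788, -0.0202, 0.2521]
eef_rot: [-180.0, 0.0, 178.0]
force: [0.4, -0.9, -0.1]
gripper_width: 0.999
```

Emit:
step_arm --targets '[[[1,0.005,0.03,0,0,0,0],[1,0.005,0.03,0,0,0,0],[1,0.005,0.03,0,0,0,0],[1,0.005,0.03,0,0,0,0],[1,0.005,0.03,0,0,0,0],[1,0.005,0.03,0,0,0,0],[1,0.005,0.03,0,0,0,0],[1,0.005,0.03,0,0,0,0],[1,0,0,0,0,0,0],[1,0,0,0,0,0,0],[1,0,0,0,0,0,0]]]'

```text
t: 77.15
ee_pos: [0.4485, 0.2192, 0.2513]
eef_rot: [-180.0, 0.0, 178.0]
force: [-0.7, -0.1, 0.4]
gripper_width: 1.001
```

```bash
python3 -c "
from h import *
plan([.42,.29,.2],[180,0,178])
s=grab_frame('scene');cv2.imwrite('pics/s35.png',s['color'][:,:,::-1])
crop(s,150,120,290,230,5,'s35t')
t=grab_frame('top');cv2.imwrite('pics/t35.png',t['color'][:,:,::-1]);crop(t,400,160,550,280,5,'t35t')"
```

```text
t 77.2 pos [0.4485 0.2192 0.2513] rpy [-1.7998e+02  2.0000e-02  1.7795e+02] F [-0.7 -0.1  0.4] w 1.001
turn [-0.0003  0.0004 -0.0008] then shift [0.031  0.0697 0.0513] | shift if before turn [0.031  0.0697 0.0513]
```

View pics/s35.png

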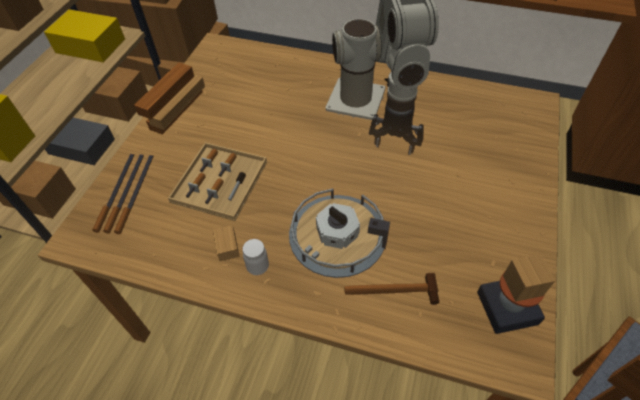

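View pics/s35t.png

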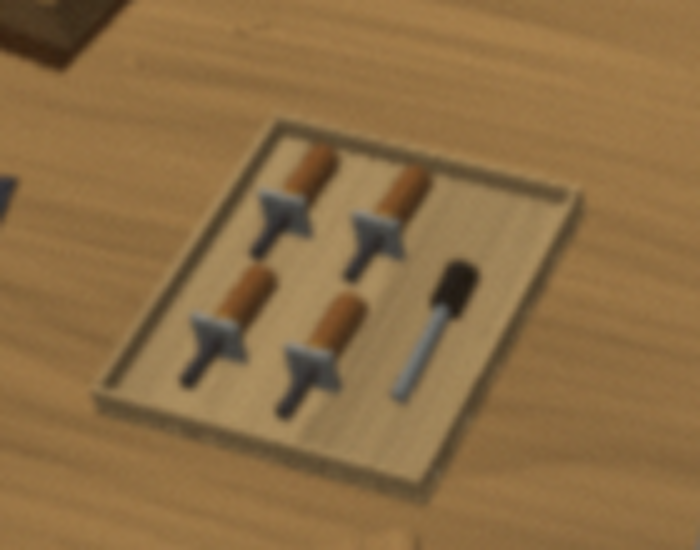

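View pics/t35t.png

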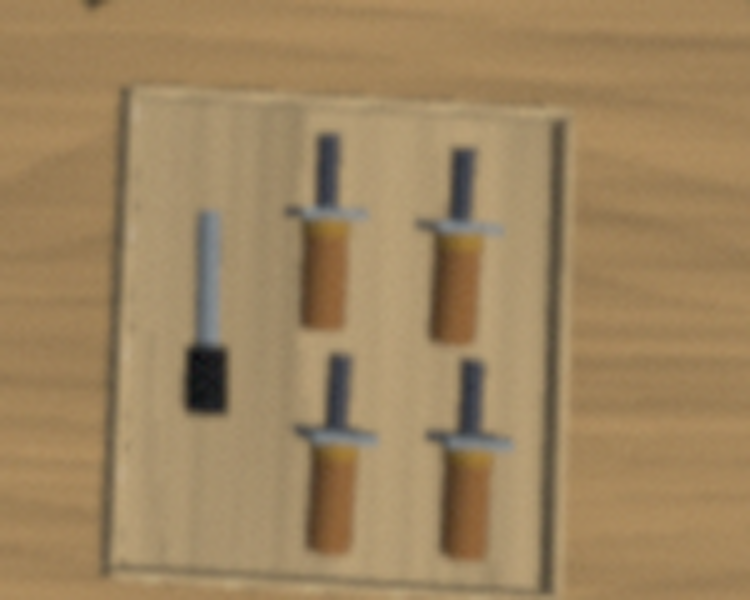

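View pics/t35.png

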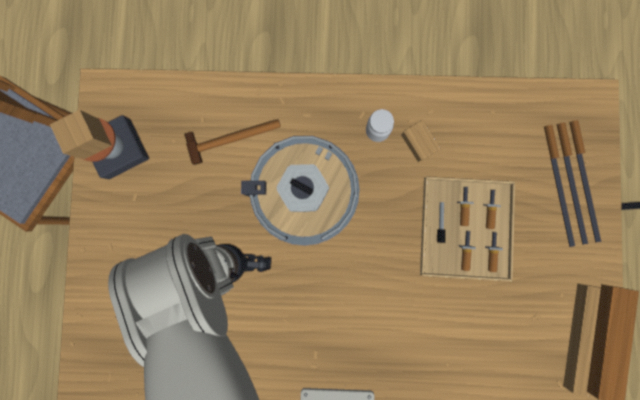

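All four rasps and the lock pin lie flat in the tray. The carousel is empty and the jar (380,125), offcut (422,140) and mallet haven't moved. I'm handing the job in.

```bash
python3 -c "
from h import *
print(bot.hand_in())"
```

```text
the job is handed in; nothing more can be done
None
```

The job is done and handed in. All four rasps that were present, three from the stand and the loose one on the bench, lie flat in the plywood tray along its x direction. The lock pin lies beside them.

- **Order:** I pulled the lock pin first. Then I turned the carousel by its knob to bring each rasp to the opening and drew it out level. Readings taken after the grip, partway out and at the end of each draw were under about 7 N. The loose rasp went in last; it had been knocked aside during the run, so I measured its position again before picking it up.
- **Last checks:** The final pictures from both cameras show the five items side by side in the tray, none touching another or the walls. The carousel is empty, and the jar, mallet and offcut look unmoved. The arm was clear of everything, and handing in came at about 77 s of the 210 s allowed.
- **Disagreements:** Before the second and third draws, the carousel angle from the camera and from the knob grip differed by up to about 3°. That is within the 5° allowed, and I put it down to play of the shanks in their sleeves. The second and third rasps then drew out without noticeable side force. No check failed.

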